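# Swap the storage module under the drive and fan of an open computer

### The job

The black storage module in the opened computer has failed: lift the fan out into the grey tray, then lift the drive in its blue caddy out onto the blue mat, put the black module flat in the red tray and seat the silver module from the green tray in its place. Then put the drive caddy back on its rails and last the fan back on its heat sink, the right way round, with its yellow tongue over the end of the caddy. Set the parts down rather than dropping them.

Things in the scene. Friction and masses are not known exactly. Their poses are not given: they have to be found in the camera images.
- chassis: Open grey box computer, fixed, 230 (x) x 176 (y) x 66 mm, walls 3, green board top at z 6. Origin: centre of underside; z up. Seats in its frame (mm): fan on aluminium heat sink at (-70, -20), top z 32; caddy on 2 steel rails at x -21 and 91, y -79 to 13, top z 32; module at (35, 5) on a strip, top z 10. Tapered brass pins (tips z 44, 46, 22) flank them. Other fixed parts: only at y > 23.
- fan_c (a point): Fan, black box 70 (x) x 62 (y) x 25 mm, grey wheel on top, 0.13 kg; grip across 62. Point: box centre, 12.5 mm above underside; z up. Yellow tongue on its +x side, 40 wide, to x = 65, 14 to 17 mm above underside, lies 22 mm over the caddy's end: fan out first, in last. Starts in its seat. Seated: point at (-70, -20, 44.5) in the chassis frame, x along chassis +x; pins leave 4 mm each way in y.
- caddy_c (a point): Drive caddy: blue plate 124 (x) x 72 (y) x 3 mm, flat metallic drive 100 x 70 on it (top 10 above underside), blue pull bar 60 (x) x 12 (y) in the middle, top 30 above underside, 0.16 kg; grip the bar across 12. Point: middle, 15 mm above underside; z up. Starts in its seat, over part of the black module. Seated: (35, -33, 47) in the chassis frame, x along chassis x, either way; 4 mm play in y.
- old_module_c (a point): Failed module: black ribbed block 30 (x) x 90 (y) x 18 mm, red stripe near each end, 0.07 kg; grip across 30. Point: its centre, 9 mm above underside; y along its length, z up. Starts in the module seat of the chassis, one end showing beside the caddy.
- new_module_c (a point): New module: silver ribbed block 30 (x) x 90 (y) x 18 mm, green stripe near each end, 0.07 kg; grip across 30. Point: its centre, 9 mm above underside; y along its length, z up. Starts lying in the green tray. Seated: point at (35, 5, 19) in the chassis frame, y along chassis y, either way round, among 6 brass posts (tips 12 mm above the strip) that leave it about 3.5 mm each way.
- grey_tray: Shallow grey tray for the fan, fixed, 116 (x) x 140 (y) x 12 mm, walls 3 mm, inner floor 3 mm above the bench, inside 110 x 134 mm. Origin: centre of its underside; y along the longer side. The fan with its tongue is 100 mm long: lay it along the tray's longer side.
- blue_mat: Blue antistatic mat for the drive caddy, fixed, flat, 116 (x) x 140 (y) x 3 mm. Origin: centre of its underside; y along the longer side.
- red_tray: Shallow red tray for the failed module, fixed, 116 (x) x 140 (y) x 12 mm, walls 3 mm, inner floor 3 mm above the bench, inside 110 x 134 mm. Origin: centre of its underside; y along the longer side.
- green_tray: Shallow green tray in which the new module starts, fixed, 116 (x) x 140 (y) x 12 mm, walls 3 mm, inner floor 3 mm above the bench, inside 110 x 134 mm. Origin: centre of its underside; y along the longer side.
Things that resemble listed ones, but are neither listed nor needed, are in the scene too. What is shaped like the part that bears fan_c but brown is not meant.

How it is judged:
On the way, in this order (a step that is already met when the one before it is completed fails the run):
1. the fan stands in the grey tray, released (x of fan_c in the frame of grey_tray between -0.04 and 0.04 m and y of fan_c in the frame of grey_tray between -0.05 and 0.05 m and z of fan_c in the frame of grey_tray between 0.0105 and 0.0205 m and angle between fan_c's own z axis and vertical below 0.12 rad and linear speed of fan below 0.02 m/s and contact force between the fingers and fan below 0.1 N), for 0.2 s.
2. the drive caddy lies on the blue mat, released (x of caddy_c in the frame of blue_mat between -0.035 and 0.035 m and y of caddy_c in the frame of blue_mat between -0.045 and 0.045 m and z of caddy_c in the frame of blue_mat between 0.013 and 0.023 m and angle between caddy_c's own z axis and vertical below 0.12 rad and linear speed of caddy below 0.02 m/s and contact force between the fingers and caddy below 0.1 N), for 0.2 s.
3. the black module lies flat in the red tray, released (x of old_module_c in the frame of red_tray between -0.045 and 0.045 m and y of old_module_c in the frame of red_tray between -0.055 and 0.055 m and z of old_module_c in the frame of red_tray between 0.007 and 0.017 m and angle between old_module_c's own z axis and vertical below 0.12 rad and linear speed of old_module below 0.02 m/s and contact force between the fingers and old_module below 0.1 N), for 0.2 s.
4. the silver module sits in the module seat, released (x of new_module_c in the frame of chassis between 0.027 and 0.043 m and y of new_module_c in the frame of chassis between -0.003 and 0.013 m and z of new_module_c in the frame of chassis between 0.015 and 0.023 m and angle between new_module_c's own z axis and vertical below 0.12 rad and linear speed of new_module below 0.02 m/s and contact force between the fingers and new_module below 0.1 N and angle between the x axis of new_module_c and the x axis of chassis, either way round below 0.2 rad), for 0.2 s.
5. the drive caddy is back on its rails, released (x of caddy_c in the frame of chassis between 0.025 and 0.045 m and y of caddy_c in the frame of chassis between -0.043 and -0.023 m and z of caddy_c in the frame of chassis between 0.043 and 0.051 m and angle between caddy_c's own z axis and vertical below 0.12 rad and linear speed of caddy below 0.02 m/s and contact force between the fingers and caddy below 0.1 N and angle between the x axis of caddy_c and the x axis of chassis, either way round below 0.2 rad), for 0.2 s.
At the end, for the whole second after the job is handed in: Silver module in its seat (8 mm in x, y), caddy on its rails and fan on its heat sink (10 mm), each within 4 mm in height, level within 0.12 rad, square within 0.2 rad; black module flat in the red tray, within 45 (x), 55 mm (y) of its centre; all released, at rest (all of step 3 and all of step 4 and all of step 5 and x of fan_c in the frame of chassis between -0.08 and -0.06 m and y of fan_c in the frame of chassis between -0.03 and -0.01 m and z of fan_c in the frame of chassis between 0.0405 and 0.0485 m and angle between fan_c's own z axis and vertical below 0.12 rad and linear speed of fan below 0.02 m/s and contact force between the fingers and fan below 0.1 N and angle between the x axis of fan_c and the x axis of chassis, either way round below 0.2 rad); the robot touches nothing.
It fails at once if the fan is dropped (falls free faster than 0.8 m/s, some 33 mm) (linear speed of fan above 0.8 m/s and contact force between the fingers and fan below 0.01 N).
It fails at once if the drive caddy is dropped (falls free faster than 0.8 m/s, some 33 mm) (linear speed of caddy above 0.8 m/s and contact force between the fingers and caddy below 0.01 N).
It fails at once if the black module is dropped (falls free faster than 0.8 m/s, some 33 mm) (linear speed of old_module above 0.8 m/s and contact force between the fingers and old_module below 0.01 N).
It fails at once if the silver module is dropped (falls free faster than 0.8 m/s, some 33 mm) (linear speed of new_module above 0.8 m/s and contact force between the fingers and new_module below 0.01 N).
It also fails if it takes over 141 s, if anything falls off the work surface, if the arm or the gripper's body presses on something with over 40 N, if the wrist force passes 120 N, or if a joint passes its speed limit or range.

### The arm

A 6-joint arm with a two-finger parallel gripper is mounted at the origin on the work surface. World frame = base frame: x ahead of the robot, y to its left, z up, the work surface at z = 0. Lengths are in m, angles in rad, forces in N, time in s.
With the tool pointing down it reaches from about 0.35 to 0.775 m from the base axis. Payload 5.5 kg.
Tool frame: the origin (TCP) lies on the mounting face of the last link; the fingertips stand 173 mm ahead of it and the grasp point (between the pads) lies 155 mm ahead of it; z points along the fingers, y is the direction in which the jaws open and shut (so a half turn about z gives the same grasp; the last joint's range is limited). The gripper opens to 85 mm and grips with 20 to 120 N. Pads are 22 mm wide; open, the fingers measure 114 mm over their backs; the gripper's body (76 mm by 85 mm) begins 54 mm behind the grasp point. The pads swing forward as they close: fully open they stand 13 mm farther back than shut.
Start: joints at [-1.269, 0.313, 0.046, 1.304, 0, 1.431], TCP at [0.246, -0.52, 0.405] pointing down, gripper open.
Joint ranges: [-2.76, 2.76], [-0.86, 1.69], [-1.03, 1.26], [-2.2, 2.34], [-1.47, 1.5], [-3.14, 3.14]. Speed limits (rad/s): [2.57, 2.57, 3.14, 3.14, 3.14, 3.14].

### API

Orientations are given as a unit quaternion [w, x, y, z].
In Python, from workcell import get_state, eyes, env gives the robot as it stands. The module is installed in compiled form; this text tells all that it offers.
- The arm moves only by the tool carry_out, never from a script. Its argument "motion" is a list of rows, each an object of numbers: "jaw": the opening, from -1 (shut) to 1 (fully open); "tx", "ty", "tz": the shift along the tool's x, y, z in cm; "wx", "wy", "wz": the turn, a rotation vector about the tool's x, y, z in degrees. In form: [{"jaw": .., "tx": .., "ty": .., "tz": .., "wx": .., "wy": .., "wz": ..}, ...]. A call has 1 to 20 rows; each row shifts and turns the commanded pose from where the row before left it, along the tool's axes as they then stand; what a row does not reach is not made up. A row lasts 1/8 s, in which the tool goes at most 62.5 mm and 10.7 degrees, less where a joint would pass 70% of its speed; a pose out of reach is approached as far as the arm can. A call with a gripper value outside its range is refused whole. The fingers move at their own pace and stop on an object; "force" is the grip in N (left out, the last holds). Time passes only in rows, so rows that do not move let the fingers close. It gives the time, the measured TCP pose, the force and the opening at its end, in the units of the state.
- get_state(): the state, without advancing time (a new reading comes with each control period).
- eyes.read_camera(name): name is "scene" or "top" or "wrist"; returns the picture (420x560x3 uint8, blue, green, red); there is no depth.
- eyes.calibration(name): a dict with "K" (3x3 intrinsics, pixels), "camera_from_world" (4x4, takes a point from world to camera coordinates). Camera axes: x right, y up, looking along -z (the intrinsics and any distortion apply to the point x, -y, -z); pixel columns grow to the right and rows downward; lengths in m; the calibration is good to about 2 mm. The wrist camera is an equidistant fisheye: a pixel r from the principal point sees the ray r / f radians off the axis. A picture is of the moment at which its call begins: read the wrist's pose just before it. calibration takes no time and is no camera call; for the wrist camera it gives the pose at the moment of the call.
- env.hand_in(): hands the job in, once; it reports no verdict.
The state is a dict: "clock": time; "joint_pos": joint angles; "qvel": joint speeds; "tau": joint torques, N m; "tcp_pos": TCP position; "orientation": TCP orientation; "wrist_force": force on the tool from outside, world axes, zero at the start; "ft_torque": the same for the moment, N m; "finger_gap": finger opening in m.
Only numpy, scipy, OpenCV 4.12 (cv2) and the standard library are available. Lean on these libraries where they do the work, as an engineer would, in place of code of your own. Each camera call takes 0.05 s, during which the arm holds its last target.

## Working session

There is one attempt and no reset: what is moved stays moved. The work goes in short steps, Python scripts to look and compute and a tool call to move; the robot and the scene stay as the last step left them, time stands still between calls to the robot, and variables do not carry over. Pictures are saved under pics/ and viewed, and the job is handed in when it is done.

Besides the shell and the picture viewer there is one more tool, called after "Emit:" by a JSON object that holds its "api" and its "payload", one argument or row to a line. carry_out: Moves the arm, as the interface text tells. Its arguments: {"type":"object","properties":{"motion":{"type":"array"},"force":{"type":"number"}},"required":["motion"]}

```bash
mkdir -p pics; python3 - <<'E'
from workcell import get_state, eyes, env
import cv2,numpy as np
np.set_printoptions(precision=4,suppress=True)
s=get_state();print(s)
for n in ["scene","top","wrist"]:
    c=eyes.calibration(n);print(n,{k:np.array(v) if not isinstance(v,str) else v for k,v in c.items()})
    cv2.imwrite(f"pics/{n}0.png",eyes.read_camera(n))
E
```

```text
{'clock': 0.0, 'joint_pos': array([-1.2686,  0.314 ,  0.045 ,  1.3036,  0.    ,  1.4312]), 'qvel': array([-0.0013,  0.0003,  0.0013,  0.0001, -0.0002,  0.0009]), 'tau': array([ -0.0005, -48.0633,  29.8531,   0.0193,  -0.0003,  -0.    ]), 'tcp_pos': array([ 0.2458, -0.5196,  0.4038]), 'orientation': array([-0.0009,  0.9757,  0.2191, -0.0001]), 'wrist_force': array([-0.6226, -1.0996, -0.0458]), 'ft_torque': array([-0.0204, -0.015 ,  0.0595]), 'finger_gap': 0.08539791303123707}
scene {'K': array([[468.4481,   0.    , 281.5876],
       [  0.    , 468.4481, 212.2265],
       [  0.    ,   0.    ,   1.    ]]), 'camera_from_world': array([[ 0.2258,  0.9742,  0.0024, -0.0918],
       [-0.6486,  0.1485,  0.7465,  0.2   ],
       [ 0.7269, -0.1701,  0.6653, -1.5576],
       [ 0.    ,  0.    ,  0.    ,  1.    ]])}
top {'K': array([[481.9522,   0.    , 292.4865],
       [  0.    , 481.9522, 207.7757],
       [  0.    ,   0.    ,   1.    ]]), 'camera_from_world': array([[-0.0237, -0.9997, -0.0036, -0.0039],
       [ 0.9984, -0.0239,  0.0518, -0.4093],
       [-0.0519, -0.0023,  0.9987, -1.0739],
       [ 0.    ,  0.    ,  0.    ,  1.    ]])}
wrist {'K': array([[325.1923,   0.    , 280.4995],
       [  0.    , 325.1923, 206.1949],
       [  0.    ,   0.    ,   1.    ]]), 'camera_from_world': array([[ 0.4275, -0.904 , -0.0011, -0.5741],
       [ 0.8707,  0.412 , -0.2686,  0.0361],
       [ 0.2433,  0.1139,  0.9632, -0.378 ],
       [ 0.    ,  0.    ,  0.    ,  1.    ]])}
```

View pics/top0.png

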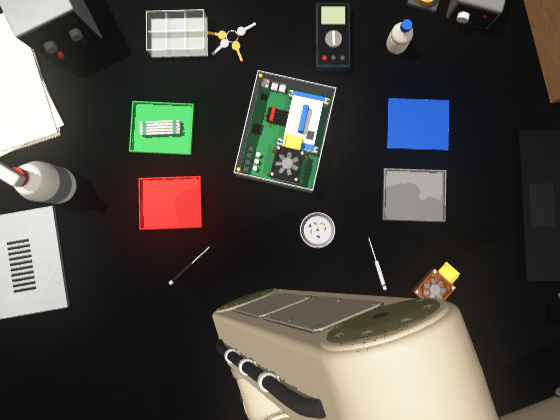

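View pics/scene0.png

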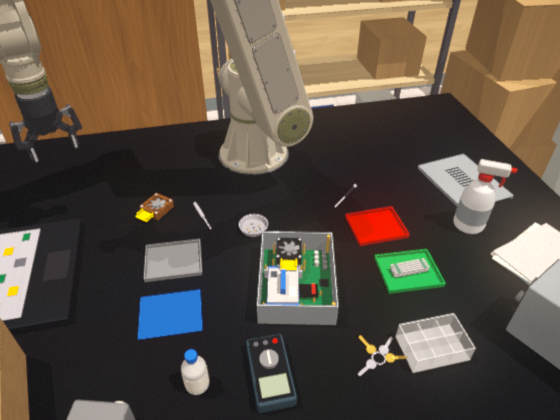

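View pics/wrist0.png

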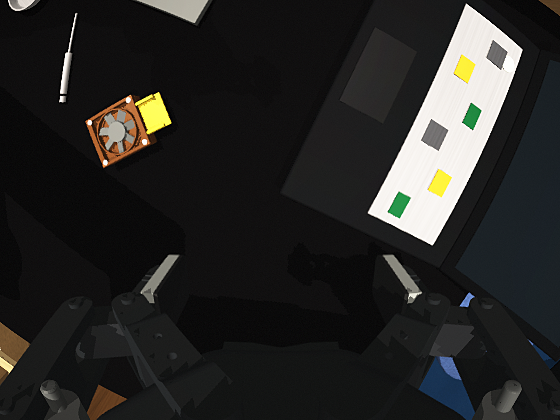

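```bash
python3 - <<'E'
import cv2
im=cv2.imread("pics/top0.png")
cv2.imwrite("pics/c1.png",cv2.resize(im[60:200,220:350],None,fx=4.2,fy=4.2,interpolation=cv2.INTER_CUBIC))
a=cv2.resize(im[80:245,120:220],None,fx=3.5,fy=3.5,interpolation=cv2.INTER_CUBIC)
b=cv2.resize(im[80:245,370:470],None,fx=3.5,fy=3.5,interpolation=cv2.INTER_CUBIC)
import numpy as np
cv2.imwrite("pics/c2.png",np.hstack([a,b]))
E
```

```text
(no output)
```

View pics/c1.png

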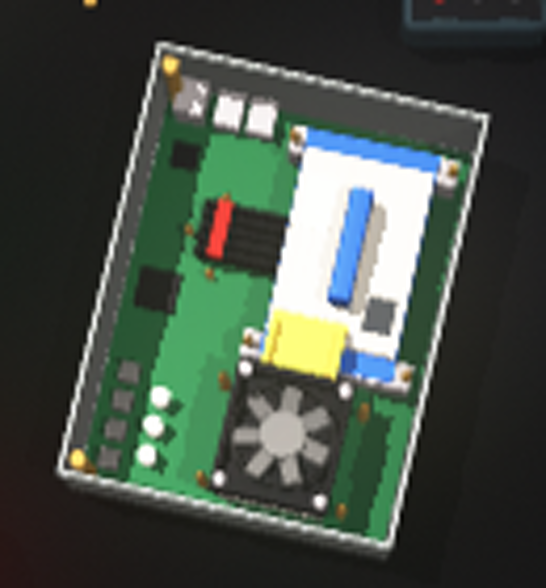

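View pics/c2.png

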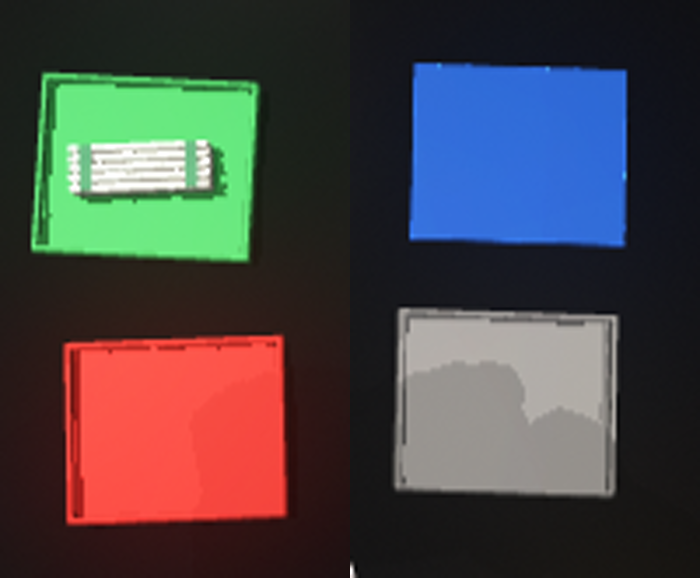

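```bash
cat > h.py <<'E'
from workcell import get_state, eyes, env
import cv2,numpy as np
from scipy.optimize import least_squares
from scipy.spatial.transform import Rotation as R
np.set_printoptions(precision=4,suppress=True)
def ray(name,px,cal=None):
    c=cal or eyes.calibration(name);K=np.array(c["K"]);T=np.array(c["camera_from_world"])
    d=(np.array(px,float).reshape(-1,2)-K[:2,2])/np.array([K[0,0],K[1,1]])
    if name=="wrist":
        r=np.linalg.norm(d,axis=1,keepdims=True);q=np.hstack([d/np.maximum(r,1e-9)*np.sin(r),np.cos(r)])
    else: q=np.hstack([d,np.ones((len(d),1))])
    q[:,1:]*=-1
    return -T[:3,:3].T@T[:3,3], q@T[:3,:3]
def onz(name,px,z,cal=None):
    o,d=ray(name,px,cal);t=(np.asarray(z)-o[2])/d[:,2];return o+d*t[:,None]
def proj(name,P,cal=None):
    c=cal or eyes.calibration(name);K=np.array(c["K"]);T=np.array(c["camera_from_world"])
    p=np.array(P,float).reshape(-1,3)@T[:3,:3].T+T[:3,3];p=p*[1,-1,-1]
    if name=="wrist":
        n=np.linalg.norm(p[:,:2],axis=1,keepdims=True);th=np.arctan2(n,p[:,2:]);u=p[:,:2]/np.maximum(n,1e-9)*th
    else: u=p[:,:2]/p[:,2:]
    return u*[K[0,0],K[1,1]]+K[:2,2]
def fit(W,M):  # world xy, model xy -> x,y,yaw
    W=np.asarray(W)[:,:2];M=np.asarray(M,float)
    a=(W-W.mean(0));b=(M-M.mean(0))
    th=np.arctan2((b[:,0]*a[:,1]-b[:,1]*a[:,0]).sum(),(b*a).sum())
    c,s=np.cos(th),np.sin(th);Rm=np.array([[c,-s],[s,c]])
    t=W.mean(0)-Rm@M.mean(0);r=W-(M@Rm.T+t)
    return np.r_[t,th],np.abs(r).max()
def to_world(p,m):
    c,s=np.cos(p[2]),np.sin(p[2]);return np.array([[c,-s],[s,c]])@np.array(m)+p[:2]
E
python3 - <<'E'
from h import *
o=np.array([220,60]);f=lambda L:np.array(L)/4.2+o
ch,e=fit(onz("top",f([(160,45),(488,118),(390,548),(62,475)]),.066),[(.115,.088),(.115,-.088),(-.115,-.088),(-.115,.088)]);print("chassis",ch,e)
print("fan",to_world(ch,(-.07,-.02)),"cad",to_world(ch,(.035,-.033)),"mod",to_world(ch,(.035,.005)))
def tr(n,L,off,z):
    px=np.array(L)/3.5+off
    p,e=fit(onz("top",px,z),[(.058,.07),(.058,-.07),(-.058,-.07),(-.058,.07)]);print(n,p,e)
tr("green",[(43,72),(260,82),(250,262),(31,250)],[120,80],.012)
tr("red",[(64,342),(284,336),(288,517),(67,524)],[120,80],.012)
tr("blue",[(413,64),(627,69),(626,246),(410,240)],[270,80],.003)
tr("grey",[(398,309),(618,315),(615,496),(394,489)],[270,80],.012)
print("new", onz("top",np.array([[70,145],[212,140],[212,192],[76,192]])/3.5+[120,80],.021))
E
```

```text
chassis [ 0.5736 -0.0027 -0.2452] 0.0024120155528817855
fan [ 0.5008 -0.0051] cad [ 0.5995 -0.0432] mod [ 0.6088 -0.0064]
green [ 0.5985  0.2786 -0.0734] 0.0011814006839725444
red [0.427  0.2612 0.0068] 0.0011121514897860507
blue [ 0.5939 -0.3055 -0.0496] 0.00042806618838520105
grey [ 0.4315 -0.289  -0.0547] 0.0009074295256376042
new [[0.6115 0.325  0.021 ]
 [0.6125 0.2335 0.021 ]
 [0.5787 0.2339 0.021 ]
 [0.5808 0.3213 0.021 ]]
```

```bash
cat >> h.py <<'E'
def Rt(s=None):
    s=s or get_state();q=np.array(s["orientation"]);return R.from_quat([q[1],q[2],q[3],q[0]]).as_matrix(),np.array(s["tcp_pos"])
def plan(tgt_xyz,ang_deg,s=None):
    """tool deltas (cm, in present axes; deg) to pose pointing down with tool x at world angle ang"""
    Rm,p=Rt(s);a=np.radians(ang_deg)
    Rg=np.array([[np.cos(a),np.sin(a),0],[np.sin(a),-np.cos(a),0],[0,0,-1]])
    rv=R.from_matrix(Rm.T@Rg).as_rotvec(degrees=True)
    print("now",p,"xang %.2f"%np.degrees(np.arctan2(Rm[1,0],Rm[0,0])),"shift now-axes cm",100*Rm.T@(np.array(tgt_xyz)-p),"shift goal-axes cm",100*Rg.T@(np.array(tgt_xyz)-p),"turn deg",rv)
E
python3 - <<'E'
from h import *
T=np.array(eyes.calibration("wrist")["camera_from_world"]);c=-T[:3,:3].T@T[:3,3]
Rm,p=Rt();print("cam in tool",Rm.T@(c-p), "axes",Rm.T@T[:3,:3].T)
plan((.53,-.01,.40),166)
E
```

```text
cam in tool [ 0.0667 -0.0003  0.0308] axes [[-0.0001  0.9632  0.2688]
 [ 1.      0.0002 -0.0005]
 [-0.0005  0.2688 -0.9632]]
now [ 0.2458 -0.5197  0.404 ] xang 25.31 shift now-axes cm [ 47.483  -33.9201   0.4551] shift goal-axes cm [-15.2457  56.3278   0.4015] turn deg [  -0.0242   -0.1003 -140.6858]
```

```bash
python3 - <<'E'
from h import *
plan((.64,-.02,.43),166)
E
```

```text
now [ 0.2458 -0.5197  0.404 ] xang 25.31 shift now-axes cm [ 56.9996 -28.3169  -2.5513] shift goal-axes cm [-26.1609  58.0186  -2.5985] turn deg [  -0.0242   -0.1003 -140.6858]
```

Emit:
{"api": "carry_out", "payload": {
  "motion": [
    {"jaw": 1, "tx": 4.07, "ty": -2.02, "tz": -0.18},
    {"jaw": 1, "tx": 4.07, "ty": -2.02, "tz": -0.18},
    {"jaw": 1, "tx": 4.07, "ty": -2.02, "tz": -0.18},
    {"jaw": 1, "tx": 4.07, "ty": -2.02, "tz": -0.18},
    {"jaw": 1, "tx": 4.07, "ty": -2.02, "tz": -0.18},
    {"jaw": 1, "tx": 4.07, "ty": -2.02, "tz": -0.18},
    {"jaw": 1, "tx": 4.07, "ty": -2.02, "tz": -0.18},
    {"jaw": 1, "tx": 4.07, "ty": -2.02, "tz": -0.18},
    {"jaw": 1, "tx": 4.07, "ty": -2.02, "tz": -0.18},
    {"jaw": 1, "tx": 4.07, "ty": -2.02, "tz": -0.18},
    {"jaw": 1, "tx": 4.07, "ty": -2.02, "tz": -0.18},
    {"jaw": 1, "tx": 4.07, "ty": -2.02, "tz": -0.18},
    {"jaw": 1, "tx": 4.07, "ty": -2.02, "tz": -0.18},
    {"jaw": 1, "tx": 4.07, "ty": -2.02, "tz": -0.18}
  ]
}}

```text
invalid input at $.motion[0]: expected keys jaw, tx, ty, tz, wx, wy, wz
```

Emit:
{"api": "carry_out", "payload": {
  "motion": [
    {"wz": -10},
    {"wz": -10},
    {"wz": -10},
    {"wz": -10},
    {"wz": -10},
    {"wz": -10},
    {"wz": -10},
    {"wz": -10},
    {"wz": -10},
    {"wz": -10},
    {"wz": -10},
    {"wz": -10},
    {"wz": -10},
    {"wz": -10},
    {"wz": -0.7},
    {"wz": 0}
  ]
}}

```text
invalid input at $.motion[0]: expected keys jaw, tx, ty, tz, wx, wy, wz
```

```bash
cat >> h.py <<'E'
def snap(tag):
    import json
    c=eyes.calibration("wrist");im=eyes.read_camera("wrist");cv2.imwrite(f"pics/{tag}.png",im)
    json.dump({k:np.array(v).tolist() for k,v in c.items() if k in("K","camera_from_world")},open(f"pics/{tag}.json","w"))
    return im,c
def lcal(tag):
    import json
    return json.load(open(f"pics/{tag}.json"))
E
python3 - <<'E'
from h import *
s=get_state();print(s["clock"],s["joint_pos"],s["wrist_force"]);plan((.64,-.02,.43),166)
snap("w1")
E
```

```text
0.15 [-1.2686  0.3138  0.0453  1.3036 -0.      1.4312] [ 0.6073 -0.0389 -0.0239]
now [ 0.2458 -0.5197  0.404 ] xang 25.31 shift now-axes cm [ 56.9996 -28.3169  -2.5513] shift goal-axes cm [-26.1609  58.0186  -2.5985] turn deg [  -0.0242   -0.1003 -140.6858]
```

View pics/w1.png

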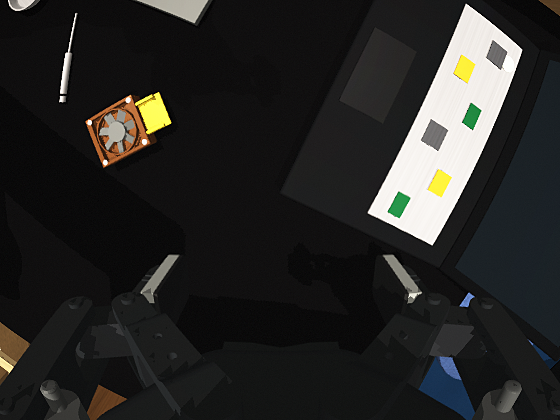

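Emit:
{"api": "carry_out", "payload": {
  "motion": [
    {"jaw": 1, "tx": 5.7, "ty": -2.83, "tz": -0.26, "wx": 0, "wy": 0, "wz": 0},
    {"jaw": 1, "tx": 5.7, "ty": -2.83, "tz": -0.26, "wx": 0, "wy": 0, "wz": 0},
    {"jaw": 1, "tx": 5.7, "ty": -2.83, "tz": -0.26, "wx": 0, "wy": 0, "wz": 0},
    {"jaw": 1, "tx": 5.7, "ty": -2.83, "tz": -0.26, "wx": 0, "wy": 0, "wz": 0},
    {"jaw": 1, "tx": 5.7, "ty": -2.83, "tz": -0.26, "wx": 0, "wy": 0, "wz": 0},
    {"jaw": 1, "tx": 5.7, "ty": -2.83, "tz": -0.26, "wx": 0, "wy": 0, "wz": 0},
    {"jaw": 1, "tx": 5.7, "ty": -2.83, "tz": -0.26, "wx": 0, "wy": 0, "wz": 0},
    {"jaw": 1, "tx": 5.7, "ty": -2.83, "tz": -0.26, "wx": 0, "wy": 0, "wz": 0},
    {"jaw": 1, "tx": 5.7, "ty": -2.83, "tz": -0.26, "wx": 0, "wy": 0, "wz": 0},
    {"jaw": 1, "tx": 5.7, "ty": -2.83, "tz": -0.26, "wx": 0, "wy": 0, "wz": 0}
  ]
}}

```text
clock: 1.45
tcp_pos: [0.6337, -0.0278, 0.4302]
orientation: [0.0, 0.976, 0.219, 0.0]
wrist_force: [0.8, -0.7, 0.6]
finger_gap: 0.0852
```

Emit:
{"api": "carry_out", "payload": {
  "motion": [
    {"jaw": 1, "tx": 0, "ty": 0, "tz": 0, "wx": 0, "wy": 0, "wz": -10},
    {"jaw": 1, "tx": 0, "ty": 0, "tz": 0, "wx": 0, "wy": 0, "wz": -10},
    {"jaw": 1, "tx": 0, "ty": 0, "tz": 0, "wx": 0, "wy": 0, "wz": -10},
    {"jaw": 1, "tx": 0, "ty": 0, "tz": 0, "wx": 0, "wy": 0, "wz": -10},
    {"jaw": 1, "tx": 0, "ty": 0, "tz": 0, "wx": 0, "wy": 0, "wz": -10},
    {"jaw": 1, "tx": 0, "ty": 0, "tz": 0, "wx": 0, "wy": 0, "wz": -10},
    {"jaw": 1, "tx": 0, "ty": 0, "tz": 0, "wx": 0, "wy": 0, "wz": -10},
    {"jaw": 1, "tx": 0, "ty": 0, "tz": 0, "wx": 0, "wy": 0, "wz": -10},
    {"jaw": 1, "tx": 0, "ty": 0, "tz": 0, "wx": 0, "wy": 0, "wz": -10},
    {"jaw": 1, "tx": 0, "ty": 0, "tz": 0, "wx": 0, "wy": 0, "wz": -10},
    {"jaw": 1, "tx": 0, "ty": 0, "tz": 0, "wx": 0, "wy": 0, "wz": -10},
    {"jaw": 1, "tx": 0, "ty": 0, "tz": 0, "wx": 0, "wy": 0, "wz": -10},
    {"jaw": 1, "tx": 0, "ty": 0, "tz": 0, "wx": 0, "wy": 0, "wz": -10},
    {"jaw": 1, "tx": 0, "ty": 0, "tz": 0, "wx": 0, "wy": 0, "wz": -10},
    {"jaw": 1, "tx": 0, "ty": 0, "tz": 0, "wx": 0, "wy": 0, "wz": 0},
    {"jaw": 1, "tx": 0, "ty": 0, "tz": 0, "wx": 0, "wy": 0, "wz": 0}
  ]
}}

```text
clock: 3.45
tcp_pos: [0.6327, -0.0296, 0.43]
orientation: [-0.0, 0.129, 0.992, -0.0]
wrist_force: [0.4, -0.1, 0.1]
finger_gap: 0.0854
```

```bash
python3 - <<'E'
from h import *
s=get_state();print(s["clock"],s["joint_pos"],s["wrist_force"]);plan((.64,-.02,.43),166)
snap("w2")
E
```

```text
3.45 [-0.1734  0.4281  0.2748  1.4178 -0.0001  0.0857] [ 0.4241 -0.1403  0.0514]
now [ 0.6327 -0.0296  0.43  ] xang 165.15 shift now-axes cm [-0.4559  1.1166  0.0017] shift goal-axes cm [-0.4724  1.1097  0.002 ] turn deg [-0.0056 -0.0183 -0.8486]
```

View pics/w2.png

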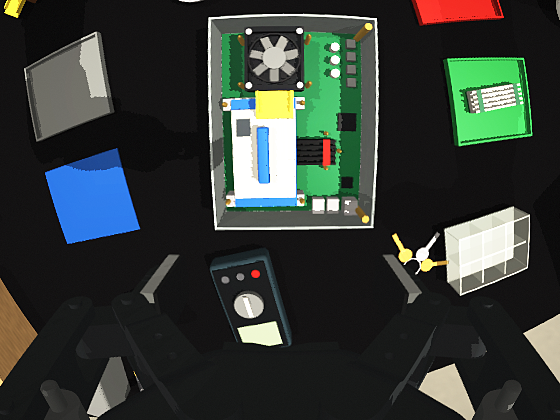

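```bash
python3 - <<'E'
from h import *
im=cv2.imread("pics/w2.png")
cv2.imwrite("pics/c3.png",cv2.resize(im[5:240,195:390],None,fx=3.4,fy=2.5*1.0 if 0 else 2.5,interpolation=cv2.INTER_CUBIC))
E
```

```text
(no output)
```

View pics/c3.png

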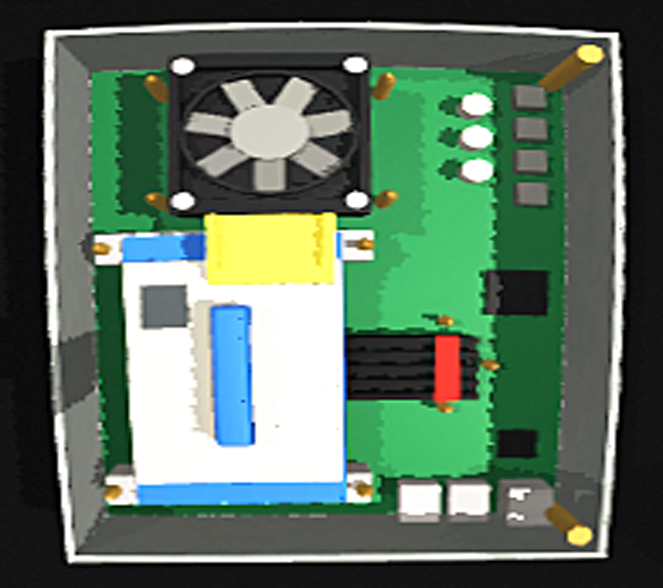

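```bash
python3 - <<'E'
from h import *
cal=lcal("w2");sc=np.array([3.4,2.5]);off=np.array([195,5])
px=np.array([(45,31),(619,34),(606,557),(70,562)])/sc+off
M=[(-.115,-.088),(-.115,.088),(.115,.088),(.115,-.088)]
ch,e=fit(onz("wrist",px,.066,cal),M);print(ch,np.degrees(ch[2]),e)
for ch_ in [ch]:
  im=cv2.imread("pics/c3.png")
  def dr(L,z,col):
    P=[np.r_[to_world(ch_,m),z] for m in L];u=(proj("wrist",P,cal)-off)*sc
    cv2.polylines(im,[u.round().astype(int)],True,col,1)
  box=lambda x0,x1,y0,y1:[(x0,y0),(x0,y1),(x1,y1),(x1,y0)]
  dr(M,.066,(0,0,255)); dr(box(-.105,-.035,-.051,.011),.057,(255,0,255))
  dr(box(-.035,-.005,-.04,.0),.049,(255,0,0)); dr(box(-.027,.097,-.069,.003),.035,(0,255,255))
  dr(box(.005,.065,-.039,-.027),.062,(0,0,255)); dr(box(.02,.05,-.04,.05),.028,(0,0,255))
  cv2.imwrite("pics/c4.png",im)
for n,m in [("fan",(-.07,-.02)),("cad",(.035,-.033)),("mod",(.035,.005))]: print(n,to_world(ch,m))
E
```

```text
[ 0.5733  0.0002 -0.2482] -14.22041872461157 0.0006826588889135565
fan [ 0.5005 -0.002 ]
cad [ 0.5991 -0.0403]
mod [ 0.6084 -0.0035]
```

View pics/c4.png

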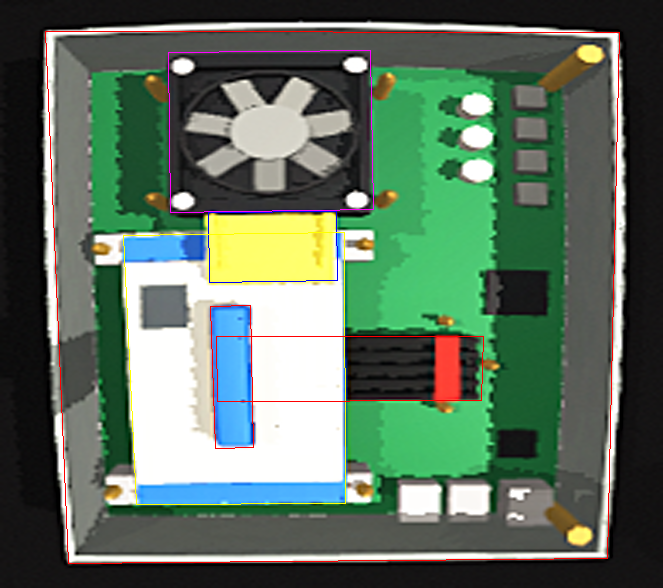

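```bash
python3 - <<'E'
from h import *
plan((.5005,-.002,.28),165.78)
E
```

```text
now [ 0.6327 -0.0296  0.4301] xang 165.18 shift now-axes cm [13.4874 -0.7104 15.0105] shift goal-axes cm [13.4971 -0.5697 15.0077] turn deg [-0.0027 -0.0118 -0.6008]
```

Emit:
{"api": "carry_out", "payload": {
  "motion": [
    {"jaw": 0.8, "tx": 3.37, "ty": -0.18, "tz": 3, "wx": 0, "wy": 0, "wz": 0},
    {"jaw": 0.8, "tx": 3.37, "ty": -0.18, "tz": 3, "wx": 0, "wy": 0, "wz": 0},
    {"jaw": 0.8, "tx": 3.37, "ty": -0.18, "tz": 3, "wx": 0, "wy": 0, "wz": 0},
    {"jaw": 0.8, "tx": 3.37, "ty": -0.18, "tz": 3, "wx": 0, "wy": 0, "wz": -0.6},
    {"jaw": 0.8, "tx": 0, "ty": 0, "tz": 3, "wx": 0, "wy": 0, "wz": 0},
    {"jaw": 0.8, "tx": 0, "ty": 0, "tz": 0, "wx": 0, "wy": 0, "wz": 0},
    {"jaw": 0.8, "tx": 0, "ty": 0, "tz": 0, "wx": 0, "wy": 0, "wz": 0}
  ]
}}

```text
clock: 4.38
tcp_pos: [0.5014, -0.0026, 0.2813]
orientation: [0.001, 0.123, 0.992, -0.0]
wrist_force: [-0.0, -0.6, 0.5]
finger_gap: 0.0766
```

```bash
python3 - <<'E'
from h import *
plan((.5005,-.002,.204),165.78);print(get_state()["finger_gap"])
snap("w3")
E
```

```text
now [ 0.5014 -0.0026  0.2813] xang 165.87 shift now-axes cm [0.1124 0.038  7.7303] shift goal-axes cm [0.0996 0.0385 7.7305] turn deg [0.0045 0.0954 0.0888]
0.07655300399940505
```

View pics/w3.png

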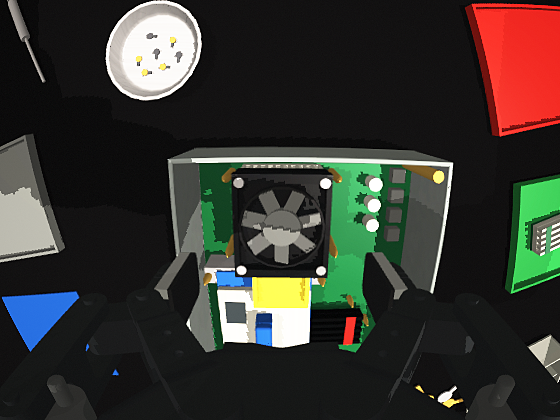

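The wrist view shows the black fan (centre ≈ 281,222) with its yellow tongue, centred between the pads. The brown fan at top (437,283) is the look-alike, and it is elsewhere. Going down on the black fan.

Emit:
{"api": "carry_out", "payload": {
  "motion": [
    {"jaw": 0.8, "tx": 0.1, "ty": 0.04, "tz": 2, "wx": 0, "wy": 0, "wz": 0},
    {"jaw": 0.8, "tx": 0, "ty": 0, "tz": 2, "wx": 0, "wy": 0, "wz": 0},
    {"jaw": 0.8, "tx": 0, "ty": 0, "tz": 2, "wx": 0, "wy": 0, "wz": 0},
    {"jaw": 0.8, "tx": 0, "ty": 0, "tz": 1.7, "wx": 0, "wy": 0, "wz": 0},
    {"jaw": 0.8, "tx": 0, "ty": 0, "tz": 0, "wx": 0, "wy": 0, "wz": 0},
    {"jaw": 0.8, "tx": 0, "ty": 0, "tz": 0, "wx": 0, "wy": 0, "wz": 0}
  ]
}}

```text
clock: 5.18
tcp_pos: [0.5006, -0.002, 0.2044]
orientation: [0.001, 0.123, 0.992, -0.0]
wrist_force: [-0.5, -0.3, -0.4]
finger_gap: 0.0769
```

Emit:
{"api": "carry_out", "payload": {
  "motion": [
    {"jaw": 0.3, "tx": 0, "ty": 0, "tz": 0, "wx": 0, "wy": 0, "wz": 0},
    {"jaw": 0.3, "tx": 0, "ty": 0, "tz": 0, "wx": 0, "wy": 0, "wz": 0},
    {"jaw": 0.3, "tx": 0, "ty": 0, "tz": 0, "wx": 0, "wy": 0, "wz": 0},
    {"jaw": 0.3, "tx": 0, "ty": 0, "tz": 0, "wx": 0, "wy": 0, "wz": 0},
    {"jaw": 0.3, "tx": 0, "ty": 0, "tz": 0, "wx": 0, "wy": 0, "wz": 0},
    {"jaw": 0.3, "tx": 0, "ty": 0, "tz": 0, "wx": 0, "wy": 0, "wz": 0}
  ],
  "force": 40
}}

```text
clock: 5.92
tcp_pos: [0.5004, -0.0019, 0.2046]
orientation: [0.001, 0.123, 0.992, -0.0]
wrist_force: [-1.4, 0.5, 6.7]
finger_gap: 0.0614
```

Emit:
{"api": "carry_out", "payload": {
  "motion": [
    {"jaw": 0.3, "tx": 0, "ty": 0, "tz": -0.5, "wx": 0, "wy": 0, "wz": 0},
    {"jaw": 0.3, "tx": 0, "ty": 0, "tz": -1, "wx": 0, "wy": 0, "wz": 0},
    {"jaw": 0.3, "tx": 0, "ty": 0, "tz": -2, "wx": 0, "wy": 0, "wz": 0},
    {"jaw": 0.3, "tx": 0, "ty": 0, "tz": -2, "wx": 0, "wy": 0, "wz": 0},
    {"jaw": 0.3, "tx": 0, "ty": 0, "tz": -2, "wx": 0, "wy": 0, "wz": 0},
    {"jaw": 0.3, "tx": 0, "ty": 0, "tz": -2, "wx": 0, "wy": 0, "wz": 0},
    {"jaw": 0.3, "tx": 0, "ty": 0, "tz": -2, "wx": 0, "wy": 0, "wz": 0},
    {"jaw": 0.3, "tx": 0, "ty": 0, "tz": -1, "wx": 0, "wy": 0, "wz": 0},
    {"jaw": 0.3, "tx": 0, "ty": 0, "tz": 0, "wx": 0, "wy": 0, "wz": 0}
  ]
}}

```text
clock: 7.05
tcp_pos: [0.4998, -0.0018, 0.3289]
orientation: [0.001, 0.123, 0.992, -0.0]
wrist_force: [0.5, -0.1, -1.6]
finger_gap: 0.0609
```

```bash
python3 - <<'E'
from h import *
# grey/blue from w2
cal=lcal("w2")
B=np.array([(45,171),(117,149),(140,229),(67,243)]);G=np.array([(24,69),(99,32),(114,108),(36,141)])
# order: image: left = -y ; up = -x
M=[(-.058,-.07),(-.058,.07),(.058,.07),(.058,-.07)]
for n,p,z in(("blue",[(45,171),(117,149),(140,229),(67,243)],.003),("grey",[(24,69),(99,32),(114,108),(36,141)],.012),("green",[(445,60),(523,57),(532,136),(453,145)],.012)):
    W=onz("wrist",p,z,cal);print(n,W[:,:2].tolist(),W.mean(0));print(fit(W,M))
plan((.4315,-.289,.345),87)
s=get_state();print(s["finger_gap"],s["wrist_force"])
snap("w4")
E
```

```text
blue [[0.5286950669473438, -0.36834768494573156], [0.5401464723184639, -0.2309079841035198], [0.6538834927717175, -0.23708194204068092], [0.6444564446879025, -0.3763574652214025]] [ 0.5918 -0.3032  0.003 ]
(array([ 0.5918, -0.3032, -0.0698]), np.float64(0.0016077549030519556))
grey [[0.3682065386849629, -0.3540190224758365], [0.37866330167165335, -0.21030828826841647], [0.4883668886454814, -0.21362429327836246], [0.48219269524778574, -0.3611612915283057]] [ 0.4294 -0.2848  0.012 ]
(array([ 0.4294, -0.2848, -0.053 ]), np.float64(0.004326511616570661))
green [[0.5361268847047931, 0.21228377205971977], [0.5435664224536586, 0.3541069065419695], [0.6606848516589487, 0.346392177986612], [0.6470688750109864, 0.19886104332249696]] [0.5969 0.2779 0.012 ]
(array([ 0.5969,  0.2779, -0.0805]), np.float64(0.004614678484394424))
now [ 0.4998 -0.0018  0.3289] xang 165.92 shift now-axes cm [ -0.3639 -29.5189  -1.6118] shift goal-axes cm [-29.0377  -5.3206  -1.6114] turn deg [ 0.0585  0.0679 78.915 ]
0.06090327487749586 [ 0.4576 -0.1017 -1.572 ]
```

View pics/w4.png

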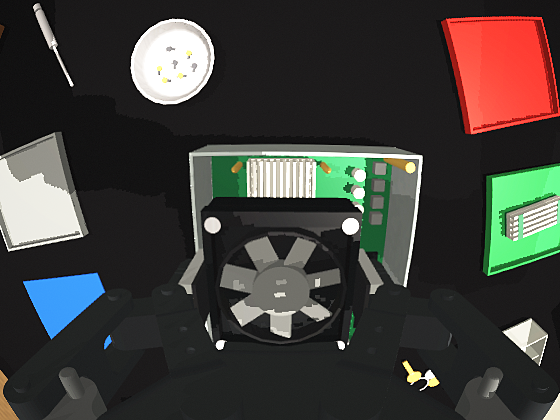

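Emit:
{"api": "carry_out", "payload": {
  "motion": [
    {"jaw": 0.3, "tx": 0, "ty": -2, "tz": 0, "wx": 0, "wy": 0, "wz": 0},
    {"jaw": 0.3, "tx": 0, "ty": -4.5, "tz": 0, "wx": 0, "wy": 0, "wz": 0},
    {"jaw": 0.3, "tx": 0, "ty": -5, "tz": 0, "wx": 0, "wy": 0, "wz": 0},
    {"jaw": 0.3, "tx": 0, "ty": -5, "tz": 0, "wx": 0, "wy": 0, "wz": 0},
    {"jaw": 0.3, "tx": 0, "ty": -5, "tz": 0, "wx": 0, "wy": 0, "wz": 0},
    {"jaw": 0.3, "tx": 0, "ty": -4, "tz": 0, "wx": 0, "wy": 0, "wz": 0},
    {"jaw": 0.3, "tx": 0, "ty": -2, "tz": 0, "wx": 0, "wy": 0, "wz": 3},
    {"jaw": 0.3, "tx": 0, "ty": 0, "tz": 0, "wx": 0, "wy": 0, "wz": 8},
    {"jaw": 0.3, "tx": 0, "ty": 0, "tz": 0, "wx": 0, "wy": 0, "wz": 10},
    {"jaw": 0.3, "tx": 0, "ty": 0, "tz": 0, "wx": 0, "wy": 0, "wz": 10},
    {"jaw": 0.3, "tx": 0, "ty": 0, "tz": 0, "wx": 0, "wy": 0, "wz": 10},
    {"jaw": 0.3, "tx": 0, "ty": 0, "tz": 0, "wx": 0, "wy": 0, "wz": 10},
    {"jaw": 0.3, "tx": 0, "ty": 0, "tz": 0, "wx": 0, "wy": 0, "wz": 10},
    {"jaw": 0.3, "tx": 0, "ty": 0, "tz": 0, "wx": 0, "wy": 0, "wz": 10},
    {"jaw": 0.3, "tx": 0, "ty": 0, "tz": 0, "wx": 0, "wy": 0, "wz": 7},
    {"jaw": 0.3, "tx": 0, "ty": 0, "tz": 0, "wx": 0, "wy": 0, "wz": 0},
    {"jaw": 0.3, "tx": 0, "ty": 0, "tz": 0, "wx": 0, "wy": 0, "wz": 0}
  ]
}}

```text
clock: 9.22
tcp_pos: [0.4327, -0.2681, 0.3278]
orientation: [-0.0, 0.719, 0.695, 0.0]
wrist_force: [-0.7, 1.0, -2.2]
finger_gap: 0.061
```

```bash
python3 - <<'E'
from h import *
plan((.431,-.273,.177),87)
snap("w5")
E
```

```text
now [ 0.4327 -0.2681  0.3278] xang 88.02 shift now-axes cm [-0.501  -0.1476 15.0842] shift goal-axes cm [-0.4953 -0.1471 15.0844] turn deg [-0.0317 -0.0317  1.0229]
```

View pics/w5.png

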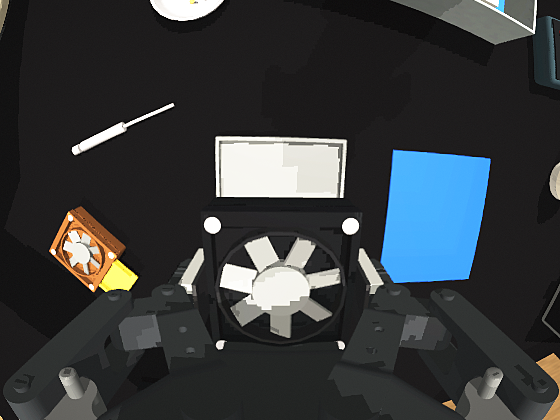

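Emit:
{"api": "carry_out", "payload": {
  "motion": [
    {"jaw": 0.3, "tx": -0.25, "ty": -0.08, "tz": 1.5, "wx": 0, "wy": 0, "wz": 1},
    {"jaw": 0.3, "tx": -0.25, "ty": -0.07, "tz": 2.5, "wx": 0, "wy": 0, "wz": 0},
    {"jaw": 0.3, "tx": 0, "ty": 0, "tz": 2.5, "wx": 0, "wy": 0, "wz": 0},
    {"jaw": 0.3, "tx": 0, "ty": 0, "tz": 2.5, "wx": 0, "wy": 0, "wz": 0},
    {"jaw": 0.3, "tx": 0, "ty": 0, "tz": 2.5, "wx": 0, "wy": 0, "wz": 0},
    {"jaw": 0.3, "tx": 0, "ty": 0, "tz": 2, "wx": 0, "wy": 0, "wz": 0},
    {"jaw": 0.3, "tx": 0, "ty": 0, "tz": 1, "wx": 0, "wy": 0, "wz": 0},
    {"jaw": 0.3, "tx": 0, "ty": 0, "tz": 0, "wx": 0, "wy": 0, "wz": 0},
    {"jaw": 0.3, "tx": 0, "ty": 0, "tz": 0, "wx": 0, "wy": 0, "wz": 0}
  ]
}}

```text
clock: 10.4
tcp_pos: [0.4313, -0.2738, 0.1838]
orientation: [0.001, 0.726, 0.688, 0.0]
wrist_force: [0.2, -0.1, -1.6]
finger_gap: 0.0612
```

```bash
python3 - <<'E'
from h import *
plan((.431,-.273,.1756),87);print(get_state()["wrist_force"])
E
```

```text
now [ 0.4313 -0.2738  0.1838] xang 86.91 shift now-axes cm [ 0.0742 -0.0328  0.8155] shift goal-axes cm [ 0.0736 -0.032   0.8156] turn deg [ 0.0503  0.0419 -0.0898]
[ 0.16   -0.0516 -1.639 ]
```

Emit:
{"api": "carry_out", "payload": {
  "motion": [
    {"jaw": 0.3, "tx": 0, "ty": 0, "tz": 0.4, "wx": 0, "wy": 0, "wz": 0},
    {"jaw": 0.3, "tx": 0, "ty": 0, "tz": 0.2, "wx": 0, "wy": 0, "wz": 0},
    {"jaw": 0.3, "tx": 0, "ty": 0, "tz": 0.15, "wx": 0, "wy": 0, "wz": 0},
    {"jaw": 0.3, "tx": 0, "ty": 0, "tz": 0, "wx": 0, "wy": 0, "wz": 0}
  ]
}}

```text
clock: 10.9
tcp_pos: [0.431, -0.2735, 0.1757]
orientation: [0.0, 0.726, 0.688, -0.0]
wrist_force: [0.1, 0.5, -1.0]
finger_gap: 0.0614
```

Emit:
{"api": "carry_out", "payload": {
  "motion": [
    {"jaw": 0.3, "tx": 0, "ty": 0, "tz": 0.1, "wx": 0, "wy": 0, "wz": 0},
    {"jaw": 0.55, "tx": 0, "ty": 0, "tz": 0, "wx": 0, "wy": 0, "wz": 0},
    {"jaw": 0.6, "tx": 0, "ty": 0, "tz": 0, "wx": 0, "wy": 0, "wz": 0},
    {"jaw": 0.65, "tx": 0, "ty": 0, "tz": 0, "wx": 0, "wy": 0, "wz": 0},
    {"jaw": 0.65, "tx": 0, "ty": 0, "tz": 0, "wx": 0, "wy": 0, "wz": 0},
    {"jaw": 0.65, "tx": 0, "ty": 0, "tz": 0, "wx": 0, "wy": 0, "wz": 0}
  ]
}}

```text
clock: 11.65
tcp_pos: [0.431, -0.2735, 0.1747]
orientation: [0.0, 0.726, 0.688, -0.0]
wrist_force: [-0.8, -0.9, -0.3]
finger_gap: 0.0704
```

Emit:
{"api": "carry_out", "payload": {
  "motion": [
    {"jaw": 0.65, "tx": 0, "ty": 0, "tz": -1, "wx": 0, "wy": 0, "wz": 0},
    {"jaw": 0.65, "tx": 0, "ty": 0, "tz": -3, "wx": 0, "wy": 0, "wz": 0},
    {"jaw": 0.65, "tx": 0, "ty": 0, "tz": -4, "wx": 0, "wy": 0, "wz": 0},
    {"jaw": 0.65, "tx": 0, "ty": 0, "tz": -4, "wx": 0, "wy": 0, "wz": 0},
    {"jaw": 0.65, "tx": 0, "ty": 0, "tz": -4, "wx": 0, "wy": 0, "wz": 0},
    {"jaw": 0.65, "tx": 0, "ty": 0, "tz": 0, "wx": 0, "wy": 0, "wz": 0}
  ]
}}

```text
clock: 12.4
tcp_pos: [0.4319, -0.2742, 0.3389]
orientation: [0.004, 0.726, 0.688, 0.0]
wrist_force: [-0.2, -0.4, -0.1]
finger_gap: 0.0704
```

```bash
python3 - <<'E'
from h import *
snap("w6"); cv2.imwrite("pics/t6.png",eyes.read_camera("top"));cv2.imwrite("pics/s6.png",eyes.read_camera("scene"))
plan((.5991,-.0403,.30),75.78)
E
```

```text
now [ 0.4307 -0.2732  0.3343] xang 86.91 shift now-axes cm [24.1632 15.564   3.4297] shift goal-axes cm [26.7138 10.6055  3.4285] turn deg [-0.0317 -0.0188 11.1287]
```

View pics/w6.png

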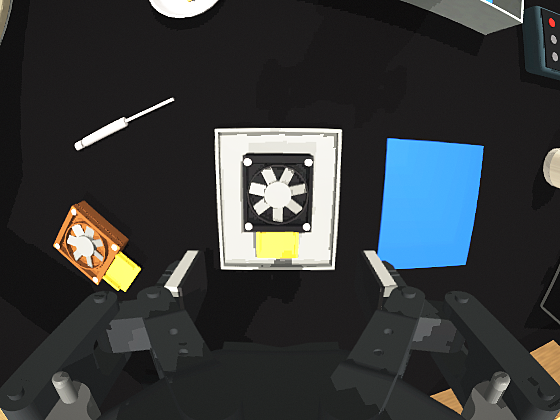

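View pics/s6.png

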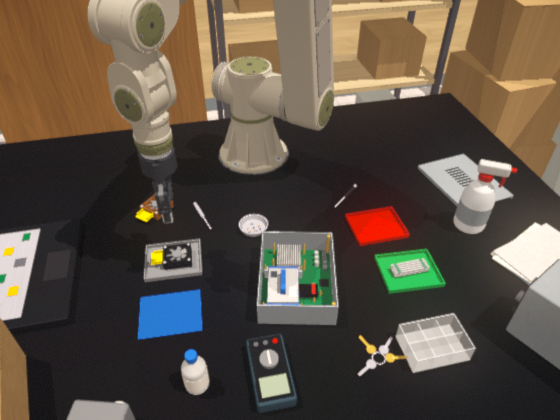

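```bash
python3 - <<'E'
from h import *
cal=lcal("w6")
print(fit(onz("wrist",[(387,138),(483,147),(463,268),(379,270)],.003,cal),[(-.058,.07),(.058,.07),(.058,-.07),(-.058,-.07)]))
print(fit(onz("wrist",[(215,129),(341,129),(334,269),(221,269)],.012,cal),[(-.058,.07),(.058,.07),(.058,-.07),(-.058,-.07)]))
plan((.5991,-.0403,.30),165.78)
E
```

```text
(array([ 0.5922, -0.3056, -0.0627]), np.float64(0.004409390798328028))
(array([ 0.4292, -0.2876, -0.0578]), np.float64(0.000615399021555163))
now [ 0.4307 -0.2732  0.3343] xang 86.91 shift now-axes cm [24.1632 15.564   3.4297] shift goal-axes cm [-10.6055  26.7138   3.4285] turn deg [ -0.0098  -0.0386 -78.8713]
```

Emit:
{"api": "carry_out", "payload": {
  "motion": [
    {"jaw": 0, "tx": 4, "ty": 2.6, "tz": 0, "wx": 0, "wy": 0, "wz": 0},
    {"jaw": 0, "tx": 4.03, "ty": 2.59, "tz": 0, "wx": 0, "wy": 0, "wz": 0},
    {"jaw": 0, "tx": 4.03, "ty": 2.59, "tz": 0, "wx": 0, "wy": 0, "wz": 0},
    {"jaw": 0, "tx": 4.03, "ty": 2.59, "tz": 0, "wx": 0, "wy": 0, "wz": 0},
    {"jaw": 0, "tx": 4.03, "ty": 2.59, "tz": 0, "wx": 0, "wy": 0, "wz": 0},
    {"jaw": 0, "tx": 4.03, "ty": 2.59, "tz": 0, "wx": 0, "wy": 0, "wz": 0},
    {"jaw": 0, "tx": 0, "ty": 0, "tz": 0, "wx": 0, "wy": 0, "wz": -10},
    {"jaw": 0, "tx": 0, "ty": 0, "tz": 0, "wx": 0, "wy": 0, "wz": -10},
    {"jaw": 0, "tx": 0, "ty": 0, "tz": 0, "wx": 0, "wy": 0, "wz": -10},
    {"jaw": 0, "tx": 0, "ty": 0, "tz": 0, "wx": 0, "wy": 0, "wz": -10},
    {"jaw": 0, "tx": 0, "ty": 0, "tz": 0, "wx": 0, "wy": 0, "wz": -10},
    {"jaw": 0, "tx": 0, "ty": 0, "tz": 0, "wx": 0, "wy": 0, "wz": -10},
    {"jaw": 0, "tx": 0, "ty": 0, "tz": 0, "wx": 0, "wy": 0, "wz": -10},
    {"jaw": 0, "tx": 0, "ty": 0, "tz": 0, "wx": 0, "wy": 0, "wz": -9},
    {"jaw": 0, "tx": 0, "ty": 0, "tz": 0, "wx": 0, "wy": 0, "wz": 0},
    {"jaw": 0, "tx": 0, "ty": 0, "tz": 0, "wx": 0, "wy": 0, "wz": 0}
  ]
}}

```text
clock: 14.55
tcp_pos: [0.599, -0.0406, 0.3337]
orientation: [-0.001, 0.124, 0.992, 0.0]
wrist_force: [0.1, -0.2, -0.3]
finger_gap: 0.0424
```

```bash
python3 - <<'E'
from h import *
snap("w7")
plan((.5991,-.0403,.25),165.78)
E
```

```text
now [ 0.5991 -0.0406  0.334 ] xang 165.80 shift now-axes cm [-0.0035  0.0321  8.3964] shift goal-axes cm [0.0072 0.031  8.3964] turn deg [-0.0074 -0.0727  0.0167]
```

View pics/w7.png

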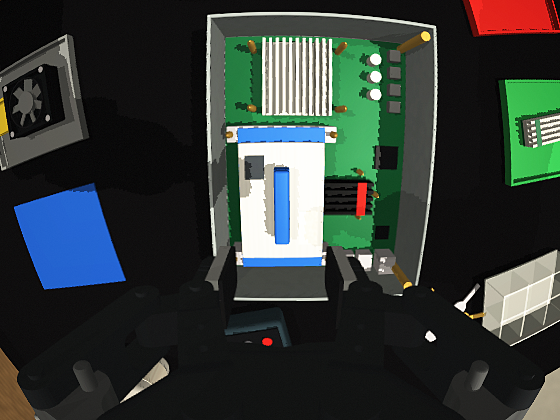

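Emit:
{"api": "carry_out", "payload": {
  "motion": [
    {"jaw": 0, "tx": 0, "ty": 0.03, "tz": 2, "wx": 0, "wy": 0, "wz": 0},
    {"jaw": 0, "tx": 0, "ty": 0, "tz": 3, "wx": 0, "wy": 0, "wz": 0},
    {"jaw": 0, "tx": 0, "ty": 0, "tz": 3, "wx": 0, "wy": 0, "wz": 0},
    {"jaw": 0, "tx": 0, "ty": 0, "tz": 2, "wx": 0, "wy": 0, "wz": 0},
    {"jaw": 0, "tx": 0, "ty": 0, "tz": 1, "wx": 0, "wy": 0, "wz": 0},
    {"jaw": 0, "tx": 0, "ty": 0, "tz": 0.5, "wx": 0, "wy": 0, "wz": 0},
    {"jaw": 0, "tx": 0, "ty": 0, "tz": 0, "wx": 0, "wy": 0, "wz": 0}
  ]
}}

```text
clock: 15.48
tcp_pos: [0.5995, -0.0404, 0.22]
orientation: [0.0, 0.123, 0.992, -0.0]
wrist_force: [-0.2, 0.1, 0.2]
finger_gap: 0.0427
```

Emit:
{"api": "carry_out", "payload": {
  "motion": [
    {"jaw": -0.5, "tx": 0, "ty": 0, "tz": 0, "wx": 0, "wy": 0, "wz": 0},
    {"jaw": -0.9, "tx": 0, "ty": 0, "tz": 0, "wx": 0, "wy": 0, "wz": 0},
    {"jaw": -0.9, "tx": 0, "ty": 0, "tz": 0, "wx": 0, "wy": 0, "wz": 0},
    {"jaw": -0.9, "tx": 0, "ty": 0, "tz": 0, "wx": 0, "wy": 0, "wz": 0},
    {"jaw": -0.9, "tx": 0, "ty": 0, "tz": 0, "wx": 0, "wy": 0, "wz": 0},
    {"jaw": -0.9, "tx": 0, "ty": 0, "tz": 0, "wx": 0, "wy": 0, "wz": 0}
  ],
  "force": 50
}}

```text
clock: 16.23
tcp_pos: [0.5997, -0.0404, 0.2207]
orientation: [0.001, 0.123, 0.992, -0.0]
wrist_force: [-0.8, 0.5, 5.6]
finger_gap: 0.0111
```

Emit:
{"api": "carry_out", "payload": {
  "motion": [
    {"jaw": -0.9, "tx": 0, "ty": 0, "tz": -0.5, "wx": 0, "wy": 0, "wz": 0},
    {"jaw": -0.9, "tx": 0, "ty": 0, "tz": -1, "wx": 0, "wy": 0, "wz": 0},
    {"jaw": -0.9, "tx": 0, "ty": 0, "tz": -2, "wx": 0, "wy": 0, "wz": 0},
    {"jaw": -0.9, "tx": 0, "ty": 0, "tz": -2, "wx": 0, "wy": 0, "wz": 0},
    {"jaw": -0.9, "tx": 0, "ty": 0, "tz": -2, "wx": 0, "wy": 0, "wz": 0},
    {"jaw": -0.9, "tx": 0, "ty": 0, "tz": -2, "wx": 0, "wy": 0, "wz": 0},
    {"jaw": -0.9, "tx": 0, "ty": 0, "tz": -1.5, "wx": 0, "wy": 0, "wz": 0},
    {"jaw": -0.9, "tx": 0, "ty": 0, "tz": 0, "wx": 0, "wy": 0, "wz": 0},
    {"jaw": -0.9, "tx": 0, "ty": 0, "tz": 0, "wx": 0, "wy": 0, "wz": 0}
  ]
}}

```text
clock: 17.35
tcp_pos: [0.5991, -0.0403, 0.329]
orientation: [-0.001, 0.123, 0.992, 0.0]
wrist_force: [0.2, -0.4, -1.7]
finger_gap: 0.0107
```

```bash
python3 - <<'E'
from h import *
snap("w8")
plan((.593,-.305,.33),86.5);print(get_state()["finger_gap"])
E
```

```text
now [ 0.599  -0.0403  0.3287] xang 165.91 shift now-axes cm [ -5.8607 -25.8186  -0.139 ] shift goal-axes cm [-26.4559   1.0168  -0.1327] turn deg [-0.0768 -0.0774 79.4114]
0.010490251146520092
```

View pics/w8.png

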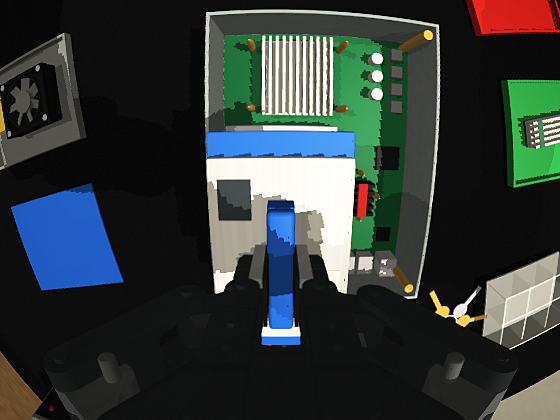

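Emit:
{"api": "carry_out", "payload": {
  "motion": [
    {"jaw": -0.9, "tx": -0.5, "ty": -2, "tz": 0, "wx": 0, "wy": 0, "wz": 0},
    {"jaw": -0.9, "tx": -0.9, "ty": -4, "tz": 0, "wx": 0, "wy": 0, "wz": 0},
    {"jaw": -0.9, "tx": -1, "ty": -4.4, "tz": 0, "wx": 0, "wy": 0, "wz": 0},
    {"jaw": -0.9, "tx": -1, "ty": -4.4, "tz": 0, "wx": 0, "wy": 0, "wz": 0},
    {"jaw": -0.9, "tx": -1, "ty": -4.4, "tz": 0, "wx": 0, "wy": 0, "wz": 0},
    {"jaw": -0.9, "tx": -1, "ty": -4.4, "tz": 0, "wx": 0, "wy": 0, "wz": 0},
    {"jaw": -0.9, "tx": -0.5, "ty": -2.2, "tz": 0, "wx": 0, "wy": 0, "wz": 4},
    {"jaw": -0.9, "tx": 0, "ty": 0, "tz": 0, "wx": 0, "wy": 0, "wz": 8},
    {"jaw": -0.9, "tx": 0, "ty": 0, "tz": 0, "wx": 0, "wy": 0, "wz": 9},
    {"jaw": -0.9, "tx": 0, "ty": 0, "tz": 0, "wx": 0, "wy": 0, "wz": 9},
    {"jaw": -0.9, "tx": 0, "ty": 0, "tz": 0, "wx": 0, "wy": 0, "wz": 9},
    {"jaw": -0.9, "tx": 0, "ty": 0, "tz": 0, "wx": 0, "wy": 0, "wz": 9},
    {"jaw": -0.9, "tx": 0, "ty": 0, "tz": 0, "wx": 0, "wy": 0, "wz": 9},
    {"jaw": -0.9, "tx": 0, "ty": 0, "tz": 0, "wx": 0, "wy": 0, "wz": 9},
    {"jaw": -0.9, "tx": 0, "ty": 0, "tz": 0, "wx": 0, "wy": 0, "wz": 9},
    {"jaw": -0.9, "tx": 0, "ty": 0, "tz": 0, "wx": 0, "wy": 0, "wz": 4},
    {"jaw": -0.9, "tx": 0, "ty": 0, "tz": 0, "wx": 0, "wy": 0, "wz": 0},
    {"jaw": -0.9, "tx": 0, "ty": 0, "tz": 0, "wx": 0, "wy": 0, "wz": 0}
  ]
}}

```text
clock: 19.65
tcp_pos: [0.5935, -0.3055, 0.3292]
orientation: [-0.0, 0.726, 0.688, -0.0]
wrist_force: [-0.1, -0.2, -1.7]
finger_gap: 0.0108
```

```bash
python3 - <<'E'
from h import *
snap("w9")
plan((.593,-.305,.1917),86.5);print(get_state()["finger_gap"])
E
```

```text
now [ 0.5936 -0.3054  0.3294] xang 86.94 shift now-axes cm [ 0.0362 -0.0506 13.7655] shift goal-axes cm [ 0.0368 -0.0579 13.7655] turn deg [-0.029  -0.0038  0.4443]
0.010573625338431154
```

View pics/w9.png

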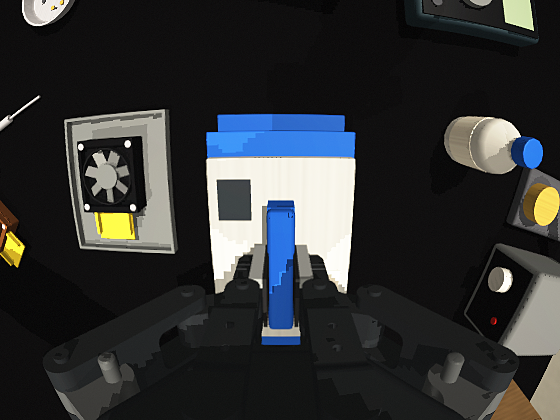

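Emit:
{"api": "carry_out", "payload": {
  "motion": [
    {"jaw": -0.9, "tx": 0, "ty": 0, "tz": 1, "wx": 0, "wy": 0, "wz": 0},
    {"jaw": -0.9, "tx": 0, "ty": 0, "tz": 2, "wx": 0, "wy": 0, "wz": 0},
    {"jaw": -0.9, "tx": 0, "ty": 0, "tz": 2.5, "wx": 0, "wy": 0, "wz": 0},
    {"jaw": -0.9, "tx": 0, "ty": 0, "tz": 2.5, "wx": 0, "wy": 0, "wz": 0},
    {"jaw": -0.9, "tx": 0, "ty": 0, "tz": 2.5, "wx": 0, "wy": 0, "wz": 0},
    {"jaw": -0.9, "tx": 0, "ty": 0, "tz": 1.5, "wx": 0, "wy": 0, "wz": 0},
    {"jaw": -0.9, "tx": 0, "ty": 0, "tz": 0.7, "wx": 0, "wy": 0, "wz": 0},
    {"jaw": -0.9, "tx": 0, "ty": 0, "tz": 0, "wx": 0, "wy": 0, "wz": 0},
    {"jaw": -0.9, "tx": 0, "ty": 0, "tz": 0, "wx": 0, "wy": 0, "wz": 0}
  ]
}}

```text
clock: 20.82
tcp_pos: [0.5942, -0.3053, 0.2038]
orientation: [0.001, 0.726, 0.688, 0.0]
wrist_force: [-0.6, 1.2, -1.3]
finger_gap: 0.01
```

Emit:
{"api": "carry_out", "payload": {
  "motion": [
    {"jaw": -0.9, "tx": 0, "ty": 0, "tz": 0.5, "wx": 0, "wy": 0, "wz": 0},
    {"jaw": -0.9, "tx": 0, "ty": 0, "tz": 0.4, "wx": 0, "wy": 0, "wz": 0},
    {"jaw": -0.9, "tx": 0, "ty": 0, "tz": 0.2, "wx": 0, "wy": 0, "wz": 0},
    {"jaw": -0.9, "tx": 0, "ty": 0, "tz": 0.1, "wx": 0, "wy": 0, "wz": 0},
    {"jaw": -0.9, "tx": 0, "ty": 0, "tz": 0, "wx": 0, "wy": 0, "wz": 0},
    {"jaw": -0.9, "tx": 0, "ty": 0, "tz": 0, "wx": 0, "wy": 0, "wz": 0}
  ]
}}

```text
clock: 21.58
tcp_pos: [0.5936, -0.3048, 0.1917]
orientation: [0.0, 0.726, 0.688, -0.0]
wrist_force: [-1.8, 2.4, 5.2]
finger_gap: 0.0107
```

Contact. Release and rise.

Emit:
{"api": "carry_out", "payload": {
  "motion": [
    {"jaw": -0.6, "tx": 0, "ty": 0, "tz": 0, "wx": 0, "wy": 0, "wz": 0},
    {"jaw": -0.3, "tx": 0, "ty": 0, "tz": 0, "wx": 0, "wy": 0, "wz": 0},
    {"jaw": 0, "tx": 0, "ty": 0, "tz": 0, "wx": 0, "wy": 0, "wz": 0},
    {"jaw": 0, "tx": 0, "ty": 0, "tz": 0, "wx": 0, "wy": 0, "wz": 0},
    {"jaw": 0, "tx": 0, "ty": 0, "tz": -1, "wx": 0, "wy": 0, "wz": 0},
    {"jaw": 0, "tx": 0, "ty": 0, "tz": -2.5, "wx": 0, "wy": 0, "wz": 0},
    {"jaw": 0, "tx": 0, "ty": 0, "tz": -4, "wx": 0, "wy": 0, "wz": 0},
    {"jaw": 0, "tx": 0, "ty": 0, "tz": -4, "wx": 0, "wy": 0, "wz": 0},
    {"jaw": 0, "tx": 0, "ty": 0, "tz": -3, "wx": 0, "wy": 0, "wz": 0},
    {"jaw": 0, "tx": 0, "ty": 0, "tz": 0, "wx": 0, "wy": 0, "wz": 0},
    {"jaw": 0, "tx": 0, "ty": 0, "tz": 0, "wx": 0, "wy": 0, "wz": 0}
  ]
}}

```text
clock: 22.95
tcp_pos: [0.5936, -0.3049, 0.3354]
orientation: [-0.0, 0.726, 0.688, -0.0]
wrist_force: [-0.4, 0.0, -0.5]
finger_gap: 0.0428
```

```bash
python3 - <<'E'
from h import *
snap("w10")
plan((.6084,-.0035,.33),75.78);print(get_state()["joint_pos"])
E
```

```text
now [ 0.5934 -0.3048  0.3346] xang 86.91 shift now-axes cm [30.1632 -0.1275  0.4876] shift goal-axes cm [29.5715 -5.9489  0.461 ] turn deg [-0.0938 -0.0413 11.1308]
[-0.5946  0.5199  0.187   1.2397 -0.0001  1.0301]
```

View pics/w10.png

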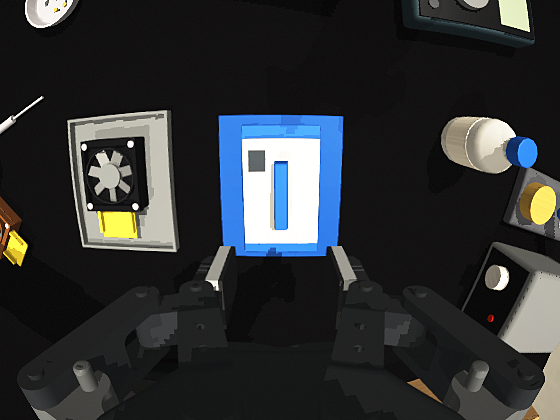

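Emit:
{"api": "carry_out", "payload": {
  "motion": [
    {"jaw": 0.18, "tx": 4, "ty": 0, "tz": 0, "wx": 0, "wy": 0, "wz": 0},
    {"jaw": 0.18, "tx": 5.2, "ty": 0, "tz": 0, "wx": 0, "wy": 0, "wz": 0},
    {"jaw": 0.18, "tx": 5.2, "ty": 0, "tz": 0, "wx": 0, "wy": 0, "wz": 0},
    {"jaw": 0.18, "tx": 5.2, "ty": 0, "tz": 0, "wx": 0, "wy": 0, "wz": 0},
    {"jaw": 0.18, "tx": 5.2, "ty": 0, "tz": 0, "wx": 0, "wy": 0, "wz": 0},
    {"jaw": 0.18, "tx": 5.2, "ty": -0.1, "tz": 0, "wx": 0, "wy": 0, "wz": 5.5},
    {"jaw": 0.18, "tx": 0, "ty": 0, "tz": 0, "wx": 0, "wy": 0, "wz": 5.5},
    {"jaw": 0.18, "tx": 0, "ty": 0, "tz": 0, "wx": 0, "wy": 0, "wz": 0},
    {"jaw": 0.18, "tx": 0, "ty": 0, "tz": 0, "wx": 0, "wy": 0, "wz": 0}
  ]
}}

```text
clock: 24.12
tcp_pos: [0.6088, -0.0058, 0.3348]
orientation: [-0.0, 0.788, 0.615, -0.001]
wrist_force: [0.2, 1.5, -0.9]
finger_gap: 0.0503
```

```bash
python3 - <<'E'
from h import *
snap("w11")
plan((.6084,-.0035,.186),75.78);print(get_state()["finger_gap"])
E
```

```text
now [ 0.6088 -0.0061  0.335 ] xang 75.92 shift now-axes cm [ 0.2428 -0.0891 14.9042] shift goal-axes cm [ 0.239  -0.1048 14.9042] turn deg [-0.0581  0.014   0.1407]
0.050543437498095645
```

View pics/w11.png

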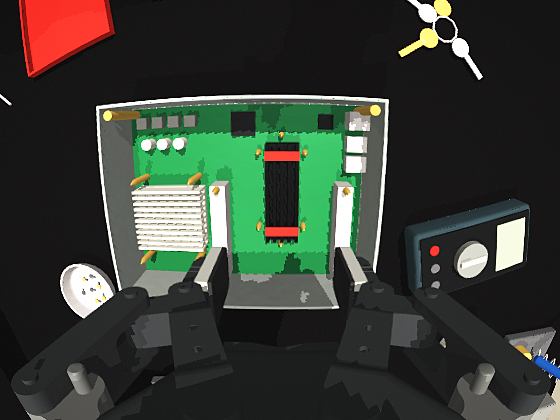

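```bash
python3 - <<'E'
from h import *
cal=lcal("w11");im=cv2.imread("pics/w11.png")
cr=cv2.resize(im[85:260,200:370],None,fx=4,fy=3.4,interpolation=cv2.INTER_CUBIC)
ch=np.array([.5733,.0002,-.2482])
for L,z in (([(.02,-.04),(.05,-.04),(.05,.05),(.02,.05)],.028),([(-.115,-.088),(-.115,.088),(.115,.088),(.115,-.088)],.066)):
    u=(proj("wrist",[np.r_[to_world(ch,m),z] for m in L],cal)-[200,85])*[4,3.4];cv2.polylines(cr,[u.round().astype(int)],True,(255,0,255),1)
cv2.imwrite("pics/c11.png",cr)
E
```

```text
(no output)
```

View pics/c11.png

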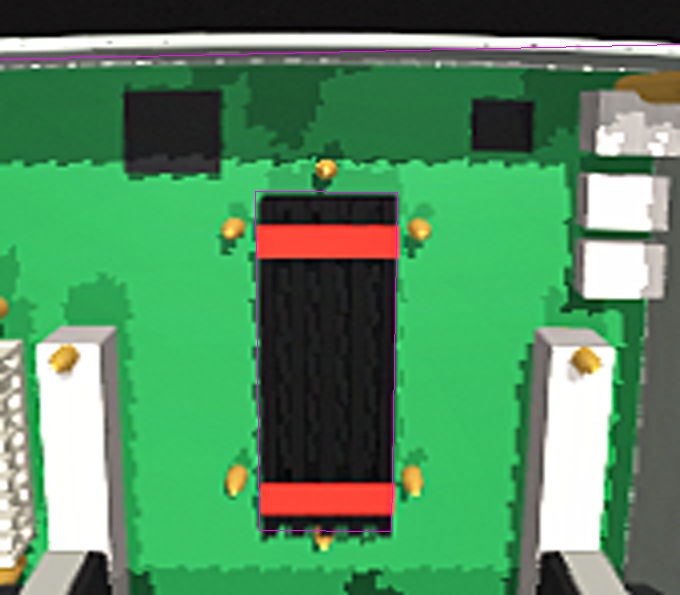

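Emit:
{"api": "carry_out", "payload": {
  "motion": [
    {"jaw": 0.18, "tx": 0.24, "ty": -0.1, "tz": 2, "wx": 0, "wy": 0, "wz": 0},
    {"jaw": 0.18, "tx": 0, "ty": 0, "tz": 3.5, "wx": 0, "wy": 0, "wz": 0},
    {"jaw": 0.18, "tx": 0, "ty": 0, "tz": 3.5, "wx": 0, "wy": 0, "wz": 0},
    {"jaw": 0.18, "tx": 0, "ty": 0, "tz": 2.5, "wx": 0, "wy": 0, "wz": 0},
    {"jaw": 0.18, "tx": 0, "ty": 0, "tz": 1.7, "wx": 0, "wy": 0, "wz": 0},
    {"jaw": 0.18, "tx": 0, "ty": 0, "tz": 1, "wx": 0, "wy": 0, "wz": 0},
    {"jaw": 0.18, "tx": 0, "ty": 0, "tz": 0.5, "wx": 0, "wy": 0, "wz": 0},
    {"jaw": 0.18, "tx": 0, "ty": 0, "tz": 0, "wx": 0, "wy": 0, "wz": 0},
    {"jaw": 0.18, "tx": 0, "ty": 0, "tz": 0, "wx": 0, "wy": 0, "wz": 0}
  ]
}}

```text
clock: 25.3
tcp_pos: [0.609, -0.0028, 0.1895]
orientation: [0.001, 0.788, 0.615, 0.0]
wrist_force: [-0.1, 0.1, -0.0]
finger_gap: 0.0506
```

Emit:
{"api": "carry_out", "payload": {
  "motion": [
    {"jaw": -0.1, "tx": 0, "ty": 0, "tz": 0, "wx": 0, "wy": 0, "wz": 0},
    {"jaw": -0.5, "tx": 0, "ty": 0, "tz": 0, "wx": 0, "wy": 0, "wz": 0},
    {"jaw": -0.5, "tx": 0, "ty": 0, "tz": 0, "wx": 0, "wy": 0, "wz": 0},
    {"jaw": -0.5, "tx": 0, "ty": 0, "tz": 0, "wx": 0, "wy": 0, "wz": 0},
    {"jaw": -0.5, "tx": 0, "ty": 0, "tz": 0, "wx": 0, "wy": 0, "wz": 0}
  ],
  "force": 40
}}

```text
clock: 25.92
tcp_pos: [0.609, -0.0028, 0.1895]
orientation: [0.001, 0.788, 0.615, 0.001]
wrist_force: [-1.2, -0.6, 5.3]
finger_gap: 0.029
```

Emit:
{"api": "carry_out", "payload": {
  "motion": [
    {"jaw": -0.5, "tx": 0, "ty": 0, "tz": -0.5, "wx": 0, "wy": 0, "wz": 0},
    {"jaw": -0.5, "tx": 0, "ty": 0, "tz": -1, "wx": 0, "wy": 0, "wz": 0},
    {"jaw": -0.5, "tx": 0, "ty": 0, "tz": -2, "wx": 0, "wy": 0, "wz": 0},
    {"jaw": -0.5, "tx": 0, "ty": 0, "tz": -2, "wx": 0, "wy": 0, "wz": 0},
    {"jaw": -0.5, "tx": 0, "ty": 0, "tz": -2, "wx": 0, "wy": 0, "wz": 0},
    {"jaw": -0.5, "tx": 0, "ty": 0, "tz": -2, "wx": 0, "wy": 0, "wz": 0},
    {"jaw": -0.5, "tx": 0, "ty": 0, "tz": -2, "wx": 0, "wy": 0, "wz": 0},
    {"jaw": -0.5, "tx": 0, "ty": 0, "tz": -1, "wx": 0, "wy": 0, "wz": 0},
    {"jaw": -0.5, "tx": 0, "ty": 0, "tz": 0, "wx": 0, "wy": 0, "wz": 0}
  ]
}}

```text
clock: 27.05
tcp_pos: [0.6087, -0.0028, 0.3144]
orientation: [0.001, 0.788, 0.615, 0.0]
wrist_force: [0.1, -0.1, -0.6]
finger_gap: 0.029
```

```bash
python3 - <<'E'
from h import *
snap("w12")
plan((.427,.260,.31),75.78);print(get_state()["finger_gap"])
E
```

```text
now [ 0.6085 -0.0028  0.3136] xang 75.91 shift now-axes cm [ 21.0731 -23.9998   0.3543] shift goal-axes cm [ 21.0185 -24.0475   0.3565] turn deg [0.0003 0.0056 0.13  ]
0.028950129770385292
```

View pics/w12.png

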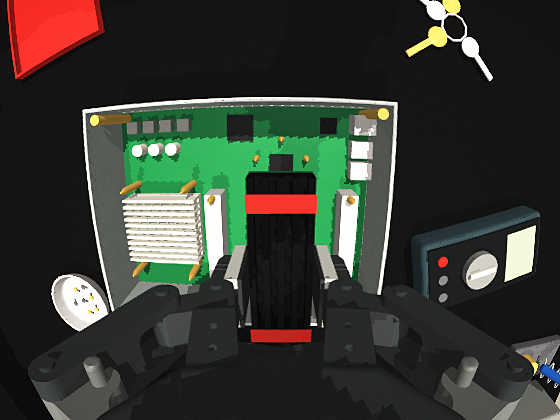

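Emit:
{"api": "carry_out", "payload": {
  "motion": [
    {"jaw": -0.5, "tx": 1.3, "ty": -1.5, "tz": 0, "wx": 0, "wy": 0, "wz": 0},
    {"jaw": -0.5, "tx": 2.6, "ty": -3, "tz": 0, "wx": 0, "wy": 0, "wz": 0},
    {"jaw": -0.5, "tx": 3.4, "ty": -3.9, "tz": 0, "wx": 0, "wy": 0, "wz": 0},
    {"jaw": -0.5, "tx": 3.4, "ty": -3.9, "tz": 0, "wx": 0, "wy": 0, "wz": 0},
    {"jaw": -0.5, "tx": 3.4, "ty": -3.9, "tz": 0, "wx": 0, "wy": 0, "wz": 0},
    {"jaw": -0.5, "tx": 3.4, "ty": -3.9, "tz": 0, "wx": 0, "wy": 0, "wz": 0},
    {"jaw": -0.5, "tx": 2.4, "ty": -2.7, "tz": 0, "wx": 0, "wy": 0, "wz": 0},
    {"jaw": -0.5, "tx": 1.2, "ty": -1.3, "tz": 0, "wx": 0, "wy": 0, "wz": 0},
    {"jaw": -0.5, "tx": 0, "ty": 0, "tz": 0, "wx": 0, "wy": 0, "wz": 0},
    {"jaw": -0.5, "tx": 0, "ty": 0, "tz": 0, "wx": 0, "wy": 0, "wz": 0}
  ]
}}

```text
clock: 28.35
tcp_pos: [0.4265, 0.2601, 0.3135]
orientation: [0.0, 0.789, 0.615, -0.0]
wrist_force: [0.8, 0.6, 0.3]
finger_gap: 0.0286
```

```bash
python3 - <<'E'
from h import *
snap("w13")
plan((.427,.260,.1825),75.78);print(get_state()["finger_gap"])
E
```

```text
now [0.4267 0.2599 0.3135] xang 75.84 shift now-axes cm [ 0.026   0.0245 13.1005] shift goal-axes cm [ 0.021   0.0266 13.1005] turn deg [0.0093 0.022  0.0616]
0.028600067212826787
```

View pics/w13.png

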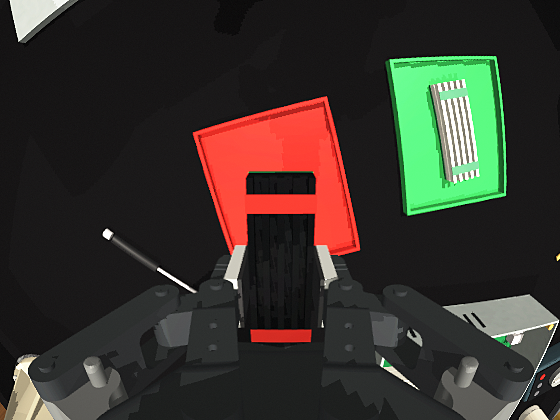

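Emit:
{"api": "carry_out", "payload": {
  "motion": [
    {"jaw": -0.5, "tx": 0, "ty": 0, "tz": 1, "wx": 0, "wy": 0, "wz": 0},
    {"jaw": -0.5, "tx": 0, "ty": 0, "tz": 2, "wx": 0, "wy": 0, "wz": 0},
    {"jaw": -0.5, "tx": 0, "ty": 0, "tz": 2.5, "wx": 0, "wy": 0, "wz": 0},
    {"jaw": -0.5, "tx": 0, "ty": 0, "tz": 2.5, "wx": 0, "wy": 0, "wz": 0},
    {"jaw": -0.5, "tx": 0, "ty": 0, "tz": 2, "wx": 0, "wy": 0, "wz": 0},
    {"jaw": -0.5, "tx": 0, "ty": 0, "tz": 1.5, "wx": 0, "wy": 0, "wz": 0},
    {"jaw": -0.5, "tx": 0, "ty": 0, "tz": 0.6, "wx": 0, "wy": 0, "wz": 0},
    {"jaw": -0.5, "tx": 0, "ty": 0, "tz": 0.2, "wx": 0, "wy": 0, "wz": 0},
    {"jaw": -0.5, "tx": 0, "ty": 0, "tz": 0, "wx": 0, "wy": 0, "wz": 0},
    {"jaw": -0.5, "tx": 0, "ty": 0, "tz": 0, "wx": 0, "wy": 0, "wz": 0}
  ]
}}

```text
clock: 29.65
tcp_pos: [0.4265, 0.2607, 0.1913]
orientation: [0.0, 0.788, 0.615, 0.001]
wrist_force: [0.2, -0.2, 0.1]
finger_gap: 0.0286
```

Emit:
{"api": "carry_out", "payload": {
  "motion": [
    {"jaw": -0.5, "tx": 0, "ty": 0, "tz": 0.4, "wx": 0, "wy": 0, "wz": 0},
    {"jaw": -0.5, "tx": 0, "ty": 0, "tz": 0.3, "wx": 0, "wy": 0, "wz": 0},
    {"jaw": -0.5, "tx": 0, "ty": 0, "tz": 0.15, "wx": 0, "wy": 0, "wz": 0},
    {"jaw": -0.5, "tx": 0, "ty": 0, "tz": 0.05, "wx": 0, "wy": 0, "wz": 0},
    {"jaw": -0.5, "tx": 0, "ty": 0, "tz": 0, "wx": 0, "wy": 0, "wz": 0},
    {"jaw": -0.5, "tx": 0, "ty": 0, "tz": 0, "wx": 0, "wy": 0, "wz": 0}
  ]
}}

```text
clock: 30.4
tcp_pos: [0.426, 0.2605, 0.1824]
orientation: [0.0, 0.788, 0.615, -0.0]
wrist_force: [-2.0, -1.4, 8.6]
finger_gap: 0.0285
```

Contact with the tray floor. Release and rise; opening is limited to 50 mm.

Emit:
{"api": "carry_out", "payload": {
  "motion": [
    {"jaw": -0.2, "tx": 0, "ty": 0, "tz": -0.05, "wx": 0, "wy": 0, "wz": 0},
    {"jaw": 0.1, "tx": 0, "ty": 0, "tz": 0, "wx": 0, "wy": 0, "wz": 0},
    {"jaw": 0.18, "tx": 0, "ty": 0, "tz": 0, "wx": 0, "wy": 0, "wz": 0},
    {"jaw": 0.18, "tx": 0, "ty": 0, "tz": 0, "wx": 0, "wy": 0, "wz": 0},
    {"jaw": 0.18, "tx": 0, "ty": 0, "tz": -1, "wx": 0, "wy": 0, "wz": 0},
    {"jaw": 0.18, "tx": 0, "ty": 0, "tz": -2.5, "wx": 0, "wy": 0, "wz": 0},
    {"jaw": 0.18, "tx": 0, "ty": 0, "tz": -4, "wx": 0, "wy": 0, "wz": 0},
    {"jaw": 0.18, "tx": 0, "ty": 0, "tz": -4, "wx": 0, "wy": 0, "wz": 0},
    {"jaw": 0.18, "tx": 0, "ty": 0, "tz": -3, "wx": 0, "wy": 0, "wz": 0},
    {"jaw": 0.18, "tx": 0, "ty": 0, "tz": 0, "wx": 0, "wy": 0, "wz": 0},
    {"jaw": 0.18, "tx": 0, "ty": 0, "tz": 0, "wx": 0, "wy": 0, "wz": 0}
  ]
}}

```text
clock: 31.78
tcp_pos: [0.4259, 0.2604, 0.3269]
orientation: [0.0, 0.788, 0.615, -0.0]
wrist_force: [-0.4, 0.5, -1.3]
finger_gap: 0.0505
```

```bash
python3 - <<'E'
from h import *
snap("w14")
plan((.596,.25,.33),92);s=get_state();print(s["joint_pos"])
E
```

```text
now [0.4257 0.2603 0.3263] xang 75.91 shift now-axes cm [ 3.1439 16.7715 -0.3952] shift goal-axes cm [-1.6263 16.9865 -0.3706] turn deg [ -0.0806   0.0507 -16.0873]
[ 0.3879  0.2073 -0.2913  1.0738 -0.0001  2.2045]
```

View pics/w14.png

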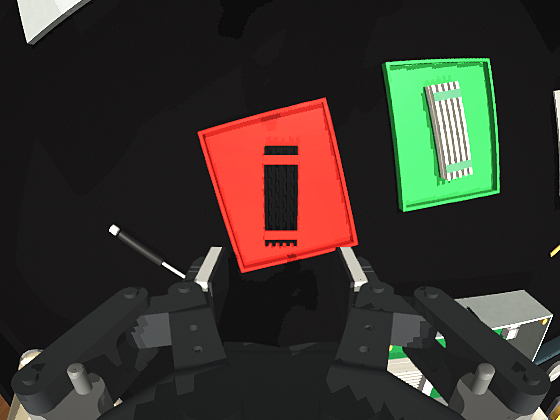

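Emit:
{"api": "carry_out", "payload": {
  "motion": [
    {"jaw": 0.18, "tx": 1.5, "ty": 4, "tz": 0, "wx": 0, "wy": 0, "wz": 0},
    {"jaw": 0.18, "tx": 1.5, "ty": 4.2, "tz": 0, "wx": 0, "wy": 0, "wz": 0},
    {"jaw": 0.18, "tx": 1.5, "ty": 4.3, "tz": 0, "wx": 0, "wy": 0, "wz": 0},
    {"jaw": 0.18, "tx": 1.4, "ty": 3.6, "tz": 0, "wx": 0, "wy": 0, "wz": -7},
    {"jaw": 0.18, "tx": 0, "ty": 0, "tz": 0, "wx": 0, "wy": 0, "wz": -7},
    {"jaw": 0.18, "tx": 0, "ty": 0, "tz": 0, "wx": 0, "wy": 0, "wz": 0},
    {"jaw": 0.18, "tx": 0, "ty": 0, "tz": 0, "wx": 0, "wy": 0, "wz": 0}
  ]
}}

```text
clock: 32.7
tcp_pos: [0.5961, 0.2785, 0.3262]
orientation: [-0.0, 0.708, 0.706, -0.001]
wrist_force: [0.0, -0.5, 0.4]
finger_gap: 0.0503
```

```bash
python3 - <<'E'
from h import *
im,c=snap("w15")
plan((.596,.278,.33),90)
cv2.imwrite("pics/c15.png",cv2.resize(im[100:280,190:370],None,fx=3.3,fy=3.3,interpolation=cv2.INTER_CUBIC))
E
```

```text
now [0.5961 0.2785 0.3267] xang 89.83 shift now-axes cm [-0.0525 -0.0086 -0.3339] shift goal-axes cm [-0.0524 -0.0084 -0.334 ] turn deg [-0.0667  0.0282 -0.1668]
```

View pics/c15.png

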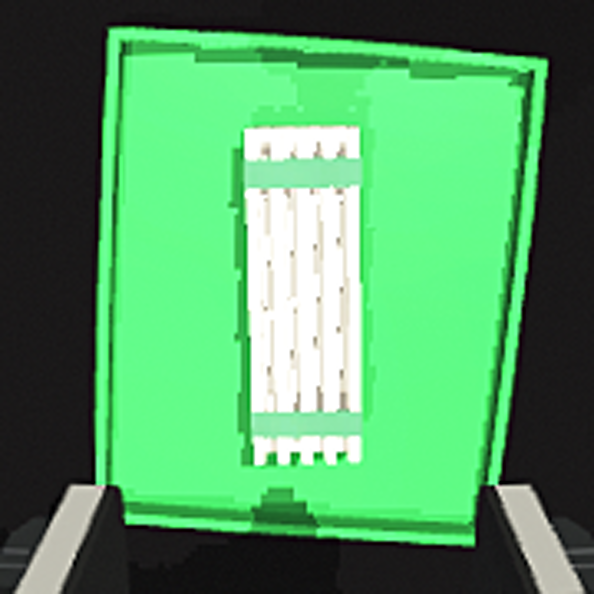

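```bash
python3 - <<'E'
from h import *
cal=lcal("w15")
px=np.array([(245,127),(360,127),(362,463),(253,463)])/3.3+[190,100]
W=onz("wrist",px,.021,cal);print(W)
print(fit(W,[(-.015,.045),(.015,.045),(.015,-.045),(-.015,-.045)]))
p,e=fit(W,[(-.015,.045),(.015,.045),(.015,-.045),(-.015,-.045)])
cr=cv2.imread("pics/c15.png")
for z,col in((.021,(0,0,255)),(.003,(255,0,255))):
    u=(proj("wrist",[np.r_[to_world(p,m),z] for m in [(-.015,.045),(.015,.045),(.015,-.045),(-.015,-.045)]],cal)-[190,100])*3.3
    cv2.polylines(cr,[u.round().astype(int)],True,col,1)
cv2.imwrite("pics/c15b.png",cr)
E
```

```text
[[0.5807 0.3284 0.021 ]
 [0.61   0.3283 0.021 ]
 [0.6115 0.2371 0.021 ]
 [0.5815 0.2372 0.021 ]]
(array([0.5959, 0.2828, 0.011 ]), np.float64(0.0008048497761221907))
```

View pics/c15b.png

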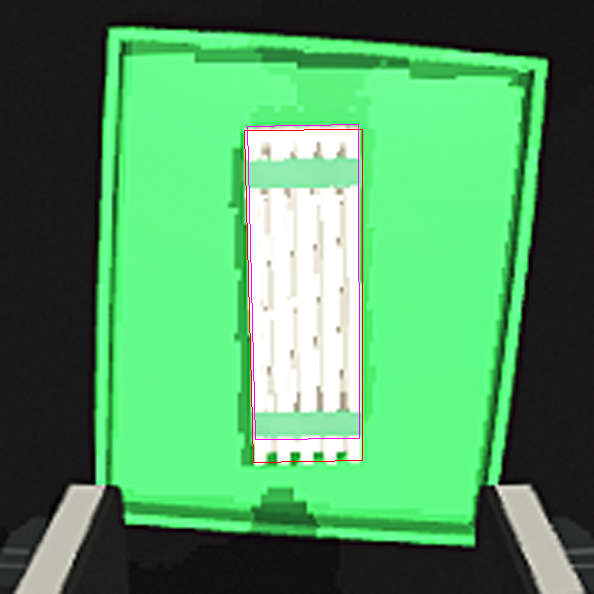

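Emit:
{"api": "carry_out", "payload": {
  "motion": [
    {"jaw": 0.18, "tx": 0.43, "ty": 0, "tz": 2, "wx": 0, "wy": 0, "wz": -0.8},
    {"jaw": 0.18, "tx": 0, "ty": 0, "tz": 3, "wx": 0, "wy": 0, "wz": 0},
    {"jaw": 0.18, "tx": 0, "ty": 0, "tz": 3, "wx": 0, "wy": 0, "wz": 0},
    {"jaw": 0.18, "tx": 0, "ty": 0, "tz": 3, "wx": 0, "wy": 0, "wz": 0},
    {"jaw": 0.18, "tx": 0, "ty": 0, "tz": 1.5, "wx": 0, "wy": 0, "wz": 0},
    {"jaw": 0.18, "tx": 0, "ty": 0, "tz": 1, "wx": 0, "wy": 0, "wz": 0},
    {"jaw": 0.18, "tx": 0, "ty": 0, "tz": 0.5, "wx": 0, "wy": 0, "wz": 0},
    {"jaw": 0.18, "tx": 0, "ty": 0, "tz": 0, "wx": 0, "wy": 0, "wz": 0},
    {"jaw": 0.18, "tx": 0, "ty": 0, "tz": 0, "wx": 0, "wy": 0, "wz": 0}
  ]
}}

```text
clock: 33.88
tcp_pos: [0.5971, 0.283, 0.1881]
orientation: [0.0, 0.703, 0.711, 0.001]
wrist_force: [0.3, -0.6, -1.4]
finger_gap: 0.0502
```

```bash
python3 - <<'E'
from h import *
plan((.596,.2828,.178),90.6)
E
```

```text
now [0.5971 0.283  0.1881] xang 90.71 shift now-axes cm [-0.0174 -0.1092  1.0066] shift goal-axes cm [-0.0172 -0.1077  1.0067] turn deg [ 0.0827 -0.0188  0.1091]
```

Emit:
{"api": "carry_out", "payload": {
  "motion": [
    {"jaw": 0.18, "tx": 0, "ty": -0.1, "tz": 0.5, "wx": 0, "wy": 0, "wz": 0},
    {"jaw": 0.18, "tx": 0, "ty": 0, "tz": 0.4, "wx": 0, "wy": 0, "wz": 0},
    {"jaw": 0.18, "tx": 0, "ty": 0, "tz": 0, "wx": 0, "wy": 0, "wz": 0},
    {"jaw": -0.1, "tx": 0, "ty": 0, "tz": 0, "wx": 0, "wy": 0, "wz": 0},
    {"jaw": -0.5, "tx": 0, "ty": 0, "tz": 0, "wx": 0, "wy": 0, "wz": 0},
    {"jaw": -0.5, "tx": 0, "ty": 0, "tz": 0, "wx": 0, "wy": 0, "wz": 0},
    {"jaw": -0.5, "tx": 0, "ty": 0, "tz": 0, "wx": 0, "wy": 0, "wz": 0},
    {"jaw": -0.5, "tx": 0, "ty": 0, "tz": 0, "wx": 0, "wy": 0, "wz": 0}
  ],
  "force": 40
}}

```text
clock: 34.88
tcp_pos: [0.5958, 0.2829, 0.1784]
orientation: [0.0, 0.703, 0.712, 0.0]
wrist_force: [0.3, 0.1, 2.4]
finger_gap: 0.0288
```

```bash
python3 - <<'E'
from h import *
plan((.6084,-.0035,.32),75.78)
E
```

```text
now [0.5958 0.2829 0.1784] xang 90.72 shift now-axes cm [-28.6524   0.9064 -14.1596] shift goal-axes cm [-27.4539   8.2548 -14.1568] turn deg [ 0.0298 -0.0104 14.9382]
```

Emit:
{"api": "carry_out", "payload": {
  "motion": [
    {"jaw": -0.5, "tx": 0, "ty": 0, "tz": -0.5, "wx": 0, "wy": 0, "wz": 0},
    {"jaw": -0.5, "tx": 0, "ty": 0, "tz": -1, "wx": 0, "wy": 0, "wz": 0},
    {"jaw": -0.5, "tx": 0, "ty": 0, "tz": -2, "wx": 0, "wy": 0, "wz": 0},
    {"jaw": -0.5, "tx": 0, "ty": 0, "tz": -2, "wx": 0, "wy": 0, "wz": 0},
    {"jaw": -0.5, "tx": 0, "ty": 0, "tz": -2, "wx": 0, "wy": 0, "wz": 0},
    {"jaw": -0.5, "tx": 0, "ty": 0, "tz": -2, "wx": 0, "wy": 0, "wz": 0},
    {"jaw": -0.5, "tx": 0, "ty": 0, "tz": -2, "wx": 0, "wy": 0, "wz": 0},
    {"jaw": -0.5, "tx": 0, "ty": 0, "tz": -1.5, "wx": 0, "wy": 0, "wz": 0},
    {"jaw": -0.5, "tx": 0, "ty": 0, "tz": 0, "wx": 0, "wy": 0, "wz": 0},
    {"jaw": -0.5, "tx": 0, "ty": 0, "tz": 0, "wx": 0, "wy": 0, "wz": 0}
  ]
}}

```text
clock: 36.12
tcp_pos: [0.5955, 0.2828, 0.3075]
orientation: [-0.0, 0.703, 0.711, -0.0]
wrist_force: [-0.3, -0.1, -1.0]
finger_gap: 0.0293
```

```bash
python3 - <<'E'
from h import *
snap("w16")
plan((.6084,-.0035,.31),75.78)
E
```

```text
now [0.5954 0.2827 0.3071] xang 90.71 shift now-axes cm [-28.6358   0.9467  -0.2688] shift goal-axes cm [-27.4245   8.2941  -0.2857] turn deg [-0.0855  0.0485 14.9326]
```

View pics/w16.png

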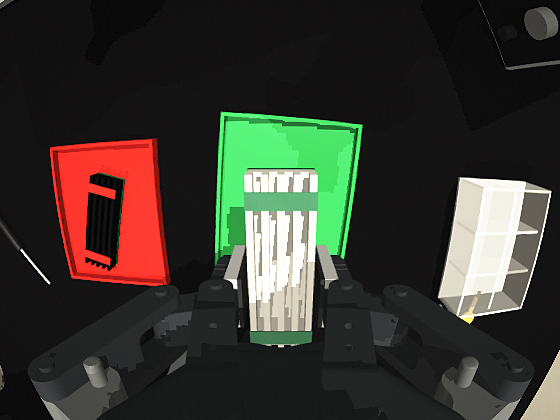

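```bash
python3 - <<'E'
from h import *
s=get_state();Rm,p=Rt(s);cal=lcal("w16")
for x in (.043,.045,.047):
    print(x,proj("wrist",[Rm@np.array([x,y,.1574])+p for y in(-.015,.015)],cal))
im=cv2.imread("pics/w16.png")
cv2.imwrite("pics/c16.png",cv2.resize(im[155:220,230:335],None,fx=7,fy=7,interpolation=cv2.INTER_NEAREST))
E
```

```text
0.043 [[245.3448 180.1412]
 [320.514  180.173 ]]
0.045 [[245.2299 175.2105]
 [320.6436 175.2475]]
0.047 [[245.1198 170.253 ]
 [320.7678 170.2954]]
```

View pics/c16.png

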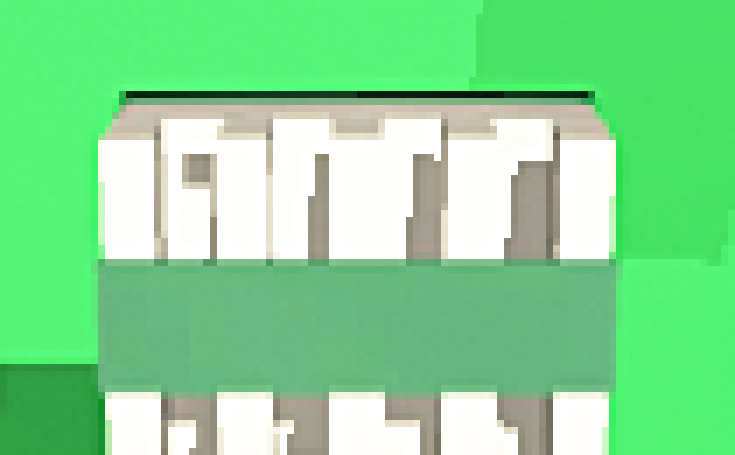

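Emit:
{"api": "carry_out", "payload": {
  "motion": [
    {"jaw": -0.5, "tx": -2, "ty": 0.1, "tz": 0, "wx": 0, "wy": 0, "wz": 0},
    {"jaw": -0.5, "tx": -4, "ty": 0.1, "tz": 0, "wx": 0, "wy": 0, "wz": 0},
    {"jaw": -0.5, "tx": -5, "ty": 0.2, "tz": 0, "wx": 0, "wy": 0, "wz": 0},
    {"jaw": -0.5, "tx": -5, "ty": 0.2, "tz": 0, "wx": 0, "wy": 0, "wz": 0},
    {"jaw": -0.5, "tx": -5, "ty": 0.2, "tz": 0, "wx": 0, "wy": 0, "wz": 0},
    {"jaw": -0.5, "tx": -4.5, "ty": 0.1, "tz": 0, "wx": 0, "wy": 0, "wz": 0},
    {"jaw": -0.5, "tx": -3.1, "ty": 0.05, "tz": 0, "wx": 0, "wy": 0, "wz": 3},
    {"jaw": -0.5, "tx": 0, "ty": 0, "tz": 0, "wx": 0, "wy": 0, "wz": 6},
    {"jaw": -0.5, "tx": 0, "ty": 0, "tz": 0, "wx": 0, "wy": 0, "wz": 6},
    {"jaw": -0.5, "tx": 0, "ty": 0, "tz": 0, "wx": 0, "wy": 0, "wz": 0},
    {"jaw": -0.5, "tx": 0, "ty": 0, "tz": 0, "wx": 0, "wy": 0, "wz": 0},
    {"jaw": -0.5, "tx": 0, "ty": 0, "tz": 0, "wx": 0, "wy": 0, "wz": 0}
  ]
}}

```text
clock: 37.67
tcp_pos: [0.6086, -0.0031, 0.3081]
orientation: [-0.0, 0.789, 0.614, -0.0]
wrist_force: [-1.2, 0.6, 0.3]
finger_gap: 0.0292
```

```bash
python3 - <<'E'
from h import *
snap("w17")
plan((.6086,-.0033,.1854),75.78)
E
```

```text
now [ 0.6087 -0.003   0.3081] xang 75.77 shift now-axes cm [-0.0332  0.0022 12.2745] shift goal-axes cm [-0.0347  0.0017 12.2745] turn deg [-0.0022  0.0068 -0.0144]
```

View pics/w17.png

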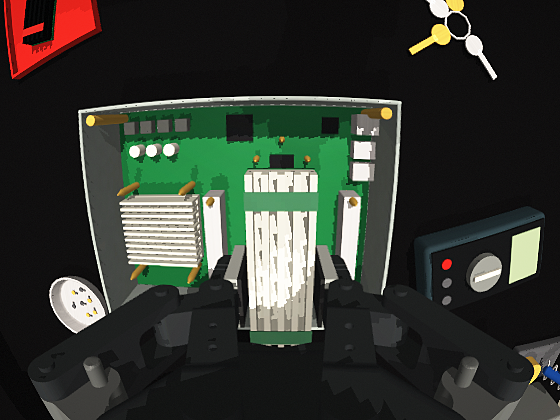

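Aligned. Down to about 1 cm above seat.

Emit:
{"api": "carry_out", "payload": {
  "motion": [
    {"jaw": -0.5, "tx": 0, "ty": 0, "tz": 1, "wx": 0, "wy": 0, "wz": 0},
    {"jaw": -0.5, "tx": 0, "ty": 0, "tz": 2, "wx": 0, "wy": 0, "wz": 0},
    {"jaw": -0.5, "tx": 0, "ty": 0, "tz": 2.5, "wx": 0, "wy": 0, "wz": 0},
    {"jaw": -0.5, "tx": 0, "ty": 0, "tz": 2, "wx": 0, "wy": 0, "wz": 0},
    {"jaw": -0.5, "tx": 0, "ty": 0, "tz": 1.5, "wx": 0, "wy": 0, "wz": 0},
    {"jaw": -0.5, "tx": 0, "ty": 0, "tz": 1, "wx": 0, "wy": 0, "wz": 0},
    {"jaw": -0.5, "tx": 0, "ty": 0, "tz": 0.5, "wx": 0, "wy": 0, "wz": 0},
    {"jaw": -0.5, "tx": 0, "ty": 0, "tz": 0, "wx": 0, "wy": 0, "wz": 0},
    {"jaw": -0.5, "tx": 0, "ty": 0, "tz": 0, "wx": 0, "wy": 0, "wz": 0}
  ]
}}

```text
clock: 38.85
tcp_pos: [0.6091, -0.0031, 0.2039]
orientation: [0.0, 0.79, 0.614, 0.0]
wrist_force: [-0.2, -0.8, -0.7]
finger_gap: 0.0289
```

```bash
python3 - <<'E'
from h import *
snap("w18")
plan((.6086,-.0033,.1854),75.78)
E
```

```text
now [ 0.6091 -0.0031  0.2039] xang 75.71 shift now-axes cm [-0.0323 -0.0464  1.8539] shift goal-axes cm [-0.0322 -0.0438  1.854 ] turn deg [ 0.0815 -0.003  -0.0665]
```

View pics/w18.png

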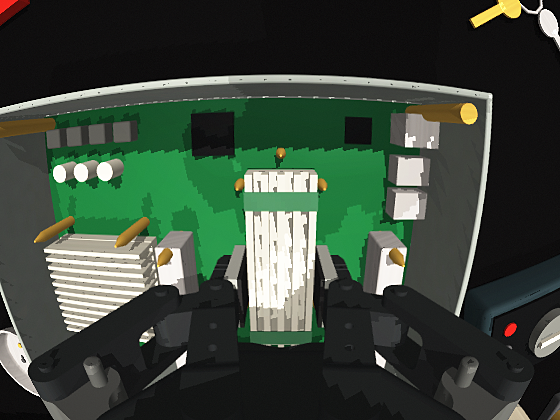

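Symmetric between the posts at (239,185) and (322,185). Going in.

Emit:
{"api": "carry_out", "payload": {
  "motion": [
    {"jaw": -0.5, "tx": -0.03, "ty": -0.04, "tz": 0.6, "wx": 0, "wy": 0, "wz": 0},
    {"jaw": -0.5, "tx": 0, "ty": 0, "tz": 0.6, "wx": 0, "wy": 0, "wz": 0},
    {"jaw": -0.5, "tx": 0, "ty": 0, "tz": 0.4, "wx": 0, "wy": 0, "wz": 0},
    {"jaw": -0.5, "tx": 0, "ty": 0, "tz": 0.2, "wx": 0, "wy": 0, "wz": 0},
    {"jaw": -0.5, "tx": 0, "ty": 0, "tz": 0, "wx": 0, "wy": 0, "wz": 0},
    {"jaw": -0.5, "tx": 0, "ty": 0, "tz": 0, "wx": 0, "wy": 0, "wz": 0}
  ]
}}

```text
clock: 39.65
tcp_pos: [0.608, -0.0032, 0.1855]
orientation: [-0.0, 0.79, 0.614, -0.0]
wrist_force: [-3.4, 0.4, 2.7]
finger_gap: 0.029
```

Emit:
{"api": "carry_out", "payload": {
  "motion": [
    {"jaw": -0.5, "tx": 0, "ty": 0, "tz": 0.05, "wx": 0, "wy": 0, "wz": 0},
    {"jaw": -0.2, "tx": 0, "ty": 0, "tz": 0, "wx": 0, "wy": 0, "wz": 0},
    {"jaw": 0.1, "tx": 0, "ty": 0, "tz": 0, "wx": 0, "wy": 0, "wz": 0},
    {"jaw": 0.18, "tx": 0, "ty": 0, "tz": 0, "wx": 0, "wy": 0, "wz": 0},
    {"jaw": 0.18, "tx": 0, "ty": 0, "tz": 0, "wx": 0, "wy": 0, "wz": 0},
    {"jaw": 0.18, "tx": 0, "ty": 0, "tz": -1, "wx": 0, "wy": 0, "wz": 0},
    {"jaw": 0.18, "tx": 0, "ty": 0, "tz": -2.5, "wx": 0, "wy": 0, "wz": 0},
    {"jaw": 0.18, "tx": 0, "ty": 0, "tz": -4, "wx": 0, "wy": 0, "wz": 0},
    {"jaw": 0.18, "tx": 0, "ty": 0, "tz": -4, "wx": 0, "wy": 0, "wz": 0},
    {"jaw": 0.18, "tx": 0, "ty": 0, "tz": -3, "wx": 0, "wy": 0, "wz": 0},
    {"jaw": 0.18, "tx": 0, "ty": 0, "tz": 0, "wx": 0, "wy": 0, "wz": 0},
    {"jaw": 0.18, "tx": 0, "ty": 0, "tz": 0, "wx": 0, "wy": 0, "wz": 0}
  ]
}}

```text
clock: 41.15
tcp_pos: [0.608, -0.0032, 0.3294]
orientation: [-0.0, 0.79, 0.614, -0.0]
wrist_force: [0.0, 0.6, -1.3]
finger_gap: 0.0506
```

```bash
python3 - <<'E'
from h import *
im,cal=snap("w19")
cr=cv2.resize(im[85:260,200:370],None,fx=4,fy=3.4,interpolation=cv2.INTER_CUBIC)
ch=np.array([.5733,.0002,-.2482])
for L,z in (([(.02,-.04),(.05,-.04),(.05,.05),(.02,.05)],.028),):
    u=(proj("wrist",[np.r_[to_world(ch,m),z] for m in L],cal)-[200,85])*[4,3.4];cv2.polylines(cr,[u.round().astype(int)],True,(255,0,255),1)
cv2.imwrite("pics/c19.png",cr)
plan((.5936,-.305,.32),86.9)
E
```

```text
now [ 0.6078 -0.0031  0.3287] xang 75.71 shift now-axes cm [-29.6042   6.071    0.8703] shift goal-axes cm [-30.2195   0.2116   0.8725] turn deg [ -0.0951   0.0058 -11.1851]
```

View pics/c19.png

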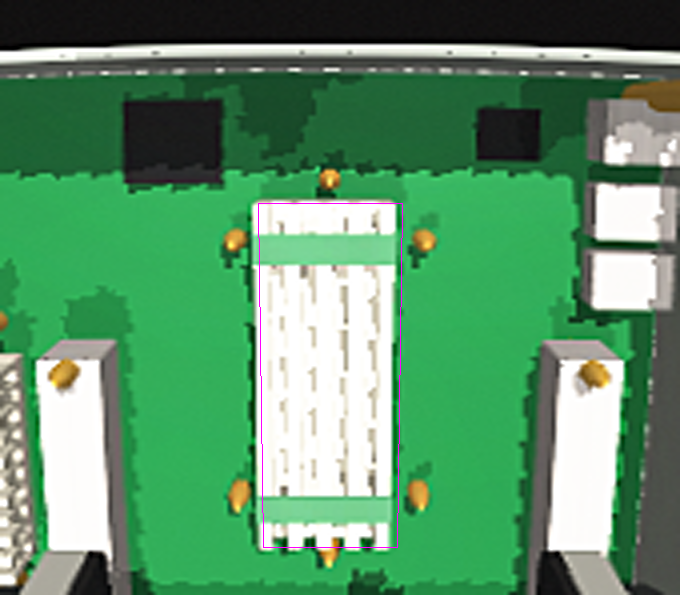

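Emit:
{"api": "carry_out", "payload": {
  "motion": [
    {"jaw": 0, "tx": -4, "ty": 0.8, "tz": 0, "wx": 0, "wy": 0, "wz": 0},
    {"jaw": 0, "tx": -5.1, "ty": 1.05, "tz": 0, "wx": 0, "wy": 0, "wz": 0},
    {"jaw": 0, "tx": -5.1, "ty": 1.05, "tz": 0, "wx": 0, "wy": 0, "wz": 0},
    {"jaw": 0, "tx": -5.1, "ty": 1.05, "tz": 0, "wx": 0, "wy": 0, "wz": 0},
    {"jaw": 0, "tx": -5.1, "ty": 1.05, "tz": 0, "wx": 0, "wy": 0, "wz": 0},
    {"jaw": 0, "tx": -5.1, "ty": 1.05, "tz": 0, "wx": 0, "wy": 0, "wz": -5.5},
    {"jaw": 0, "tx": 0, "ty": 0, "tz": 0, "wx": 0, "wy": 0, "wz": -5.5},
    {"jaw": 0, "tx": 0, "ty": 0, "tz": 0, "wx": 0, "wy": 0, "wz": 0},
    {"jaw": 0, "tx": 0, "ty": 0, "tz": 0, "wx": 0, "wy": 0, "wz": 0}
  ]
}}

```text
clock: 42.32
tcp_pos: [0.594, -0.3033, 0.3287]
orientation: [-0.001, 0.727, 0.686, -0.0]
wrist_force: [0.1, -0.4, -0.4]
finger_gap: 0.0424
```

```bash
python3 - <<'E'
from h import *
im,cal=snap("w20")
plan((.5936,-.3048,.1917),86.94)
E
```

```text
now [ 0.5941 -0.3031  0.3291] xang 86.70 shift now-axes cm [-0.1771 -0.0287 13.7409] shift goal-axes cm [-0.1689 -0.0442 13.741 ] turn deg [-0.0619 -0.0337 -0.2389]
```

View pics/w20.png

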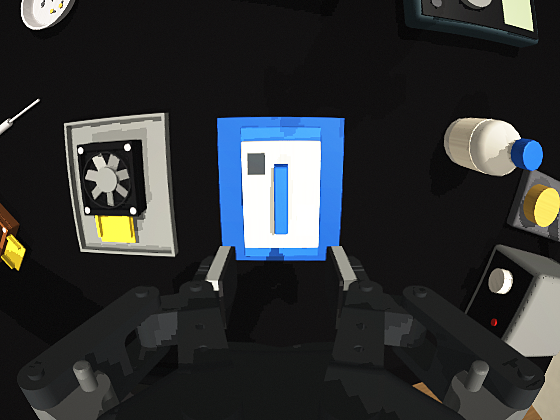

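Emit:
{"api": "carry_out", "payload": {
  "motion": [
    {"jaw": 0, "tx": -0.17, "ty": -0.04, "tz": 2, "wx": 0, "wy": 0, "wz": -0.2},
    {"jaw": 0, "tx": 0, "ty": 0, "tz": 3.2, "wx": 0, "wy": 0, "wz": 0},
    {"jaw": 0, "tx": 0, "ty": 0, "tz": 3.2, "wx": 0, "wy": 0, "wz": 0},
    {"jaw": 0, "tx": 0, "ty": 0, "tz": 2.5, "wx": 0, "wy": 0, "wz": 0},
    {"jaw": 0, "tx": 0, "ty": 0, "tz": 1.5, "wx": 0, "wy": 0, "wz": 0},
    {"jaw": 0, "tx": 0, "ty": 0, "tz": 0.8, "wx": 0, "wy": 0, "wz": 0},
    {"jaw": 0, "tx": 0, "ty": 0, "tz": 0.3, "wx": 0, "wy": 0, "wz": 0},
    {"jaw": 0, "tx": 0, "ty": 0, "tz": 0, "wx": 0, "wy": 0, "wz": 0},
    {"jaw": 0, "tx": 0, "ty": 0, "tz": 0, "wx": 0, "wy": 0, "wz": 0}
  ]
}}

```text
clock: 43.5
tcp_pos: [0.5939, -0.306, 0.1956]
orientation: [0.001, 0.726, 0.688, 0.0]
wrist_force: [-0.7, -0.4, 0.3]
finger_gap: 0.0427
```

```bash
python3 - <<'E'
from h import *
plan((.5936,-.3048,.1917),86.94)
E
```

```text
now [ 0.5939 -0.306   0.1956] xang 86.90 shift now-axes cm [ 0.1157 -0.0381  0.3924] shift goal-axes cm [ 0.1154 -0.0375  0.3926] turn deg [ 0.0769  0.05   -0.0352]
```

Emit:
{"api": "carry_out", "payload": {
  "motion": [
    {"jaw": 0, "tx": 0.1, "ty": -0.04, "tz": 0.3, "wx": 0, "wy": 0, "wz": 0},
    {"jaw": 0, "tx": 0, "ty": 0, "tz": 0, "wx": 0, "wy": 0, "wz": 0},
    {"jaw": -0.5, "tx": 0, "ty": 0, "tz": 0, "wx": 0, "wy": 0, "wz": 0},
    {"jaw": -0.9, "tx": 0, "ty": 0, "tz": 0, "wx": 0, "wy": 0, "wz": 0},
    {"jaw": -0.9, "tx": 0, "ty": 0, "tz": 0, "wx": 0, "wy": 0, "wz": 0},
    {"jaw": -0.9, "tx": 0, "ty": 0, "tz": 0, "wx": 0, "wy": 0, "wz": 0},
    {"jaw": -0.9, "tx": 0, "ty": 0, "tz": 0, "wx": 0, "wy": 0, "wz": 0}
  ],
  "force": 50
}}

```text
clock: 44.38
tcp_pos: [0.5934, -0.3047, 0.192]
orientation: [0.0, 0.726, 0.688, 0.0]
wrist_force: [-1.0, 0.8, 2.0]
finger_gap: 0.0106
```

Emit:
{"api": "carry_out", "payload": {
  "motion": [
    {"jaw": -0.9, "tx": 0, "ty": 0, "tz": -0.5, "wx": 0, "wy": 0, "wz": 0},
    {"jaw": -0.9, "tx": 0, "ty": 0, "tz": -1, "wx": 0, "wy": 0, "wz": 0},
    {"jaw": -0.9, "tx": 0, "ty": 0, "tz": -2, "wx": 0, "wy": 0, "wz": 0},
    {"jaw": -0.9, "tx": 0, "ty": 0, "tz": -2.5, "wx": 0, "wy": 0, "wz": 0},
    {"jaw": -0.9, "tx": 0, "ty": 0, "tz": -2.5, "wx": 0, "wy": 0, "wz": 0},
    {"jaw": -0.9, "tx": 0, "ty": 0, "tz": -2.5, "wx": 0, "wy": 0, "wz": 0},
    {"jaw": -0.9, "tx": 0, "ty": 0, "tz": -2, "wx": 0, "wy": 0, "wz": 0},
    {"jaw": -0.9, "tx": 0, "ty": 0, "tz": -1, "wx": 0, "wy": 0, "wz": 0},
    {"jaw": -0.9, "tx": 0, "ty": 0, "tz": 0, "wx": 0, "wy": 0, "wz": 0},
    {"jaw": -0.9, "tx": 0, "ty": 0, "tz": 0, "wx": 0, "wy": 0, "wz": 0}
  ]
}}

```text
clock: 45.62
tcp_pos: [0.593, -0.3045, 0.3307]
orientation: [-0.001, 0.726, 0.688, -0.0]
wrist_force: [-0.3, 0.7, -1.7]
finger_gap: 0.0103
```

```bash
python3 - <<'E'
from h import *
snap("w21")
plan((.5993,-.0403,.335),165.78)
E
```

```text
now [ 0.593  -0.3045  0.3305] xang 86.91 shift now-axes cm [26.4162 -0.7923 -0.4279] shift goal-axes cm [ 5.8761 25.7661 -0.4548] turn deg [ -0.0482  -0.1171 -78.8694]
```

View pics/w21.png

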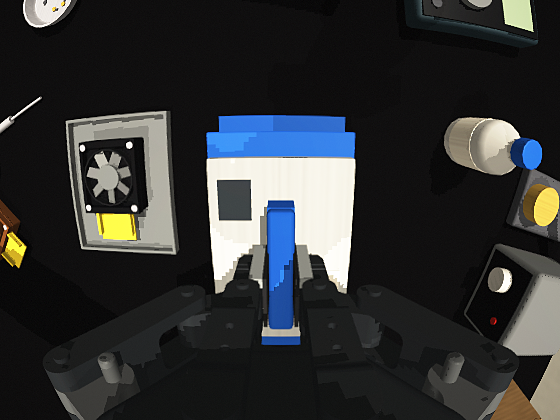

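Emit:
{"api": "carry_out", "payload": {
  "motion": [
    {"jaw": -0.9, "tx": 2, "ty": 0, "tz": 0, "wx": 0, "wy": 0, "wz": 0},
    {"jaw": -0.9, "tx": 4, "ty": -0.1, "tz": 0, "wx": 0, "wy": 0, "wz": 0},
    {"jaw": -0.9, "tx": 4.6, "ty": -0.2, "tz": 0, "wx": 0, "wy": 0, "wz": 0},
    {"jaw": -0.9, "tx": 4.6, "ty": -0.2, "tz": 0, "wx": 0, "wy": 0, "wz": 0},
    {"jaw": -0.9, "tx": 4.6, "ty": -0.1, "tz": 0, "wx": 0, "wy": 0, "wz": 0},
    {"jaw": -0.9, "tx": 4.2, "ty": -0.1, "tz": 0, "wx": 0, "wy": 0, "wz": 0},
    {"jaw": -0.9, "tx": 2.4, "ty": -0.1, "tz": 0, "wx": 0, "wy": 0, "wz": -4},
    {"jaw": -0.9, "tx": 0, "ty": 0, "tz": 0, "wx": 0, "wy": 0, "wz": -8},
    {"jaw": -0.9, "tx": 0, "ty": 0, "tz": 0, "wx": 0, "wy": 0, "wz": -9},
    {"jaw": -0.9, "tx": 0, "ty": 0, "tz": 0, "wx": 0, "wy": 0, "wz": -9},
    {"jaw": -0.9, "tx": 0, "ty": 0, "tz": 0, "wx": 0, "wy": 0, "wz": -9},
    {"jaw": -0.9, "tx": 0, "ty": 0, "tz": 0, "wx": 0, "wy": 0, "wz": -9},
    {"jaw": -0.9, "tx": 0, "ty": 0, "tz": 0, "wx": 0, "wy": 0, "wz": -9},
    {"jaw": -0.9, "tx": 0, "ty": 0, "tz": 0, "wx": 0, "wy": 0, "wz": -9},
    {"jaw": -0.9, "tx": 0, "ty": 0, "tz": 0, "wx": 0, "wy": 0, "wz": -9},
    {"jaw": -0.9, "tx": 0, "ty": 0, "tz": 0, "wx": 0, "wy": 0, "wz": -4},
    {"jaw": -0.9, "tx": 0, "ty": 0, "tz": 0, "wx": 0, "wy": 0, "wz": 0},
    {"jaw": -0.9, "tx": 0, "ty": 0, "tz": 0, "wx": 0, "wy": 0, "wz": 0}
  ]
}}

```text
clock: 47.92
tcp_pos: [0.5992, -0.04, 0.3315]
orientation: [-0.0, 0.123, 0.992, 0.0]
wrist_force: [-0.4, 0.7, -1.3]
finger_gap: 0.0103
```

```bash
python3 - <<'E'
from h import *
snap("w22")
plan((.5994,-.0404,.2207),165.8)
E
```

```text
now [ 0.5993 -0.0401  0.3315] xang 165.88 shift now-axes cm [-0.0205 -0.0222 11.0829] shift goal-axes cm [-0.0165 -0.0224 11.083 ] turn deg [-0.001  -0.0208  0.0842]
```

View pics/w22.png

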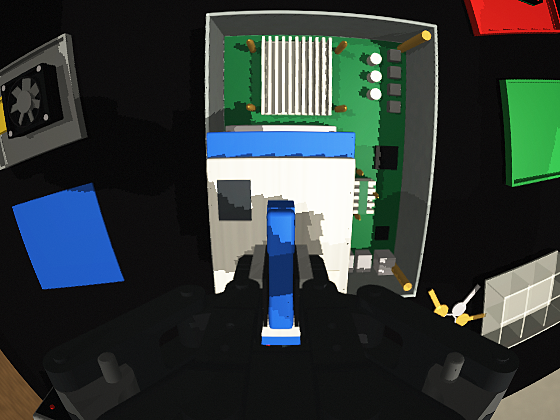

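Emit:
{"api": "carry_out", "payload": {
  "motion": [
    {"jaw": -0.9, "tx": 0, "ty": 0, "tz": 1, "wx": 0, "wy": 0, "wz": 0},
    {"jaw": -0.9, "tx": 0, "ty": 0, "tz": 2, "wx": 0, "wy": 0, "wz": 0},
    {"jaw": -0.9, "tx": 0, "ty": 0, "tz": 2, "wx": 0, "wy": 0, "wz": 0},
    {"jaw": -0.9, "tx": 0, "ty": 0, "tz": 2, "wx": 0, "wy": 0, "wz": 0},
    {"jaw": -0.9, "tx": 0, "ty": 0, "tz": 1, "wx": 0, "wy": 0, "wz": 0},
    {"jaw": -0.9, "tx": 0, "ty": 0, "tz": 0.5, "wx": 0, "wy": 0, "wz": 0},
    {"jaw": -0.9, "tx": 0, "ty": 0, "tz": 0, "wx": 0, "wy": 0, "wz": 0},
    {"jaw": -0.9, "tx": 0, "ty": 0, "tz": 0, "wx": 0, "wy": 0, "wz": 0}
  ]
}}

```text
clock: 48.98
tcp_pos: [0.5998, -0.0407, 0.2475]
orientation: [0.001, 0.123, 0.992, -0.0]
wrist_force: [1.2, -0.2, -1.4]
finger_gap: 0.0108
```

```bash
python3 - <<'E'
from h import *
plan((.5994,-.0404,.2207),165.8)
snap("w23")
E
```

```text
now [ 0.5998 -0.0407  0.2475] xang 165.91 shift now-axes cm [0.0538 0.0186 2.6761] shift goal-axes cm [0.05   0.0185 2.6762] turn deg [-0.0001  0.0811  0.1088]
```

View pics/w23.png

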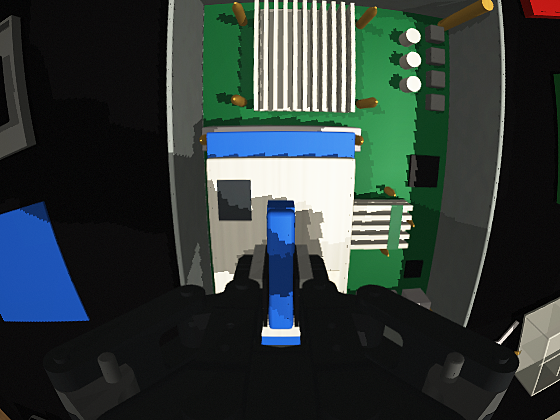

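Centred between the rail pins (203,140) and (360,140). Lowering slowly.

Emit:
{"api": "carry_out", "payload": {
  "motion": [
    {"jaw": -0.9, "tx": 0.05, "ty": 0.02, "tz": 0.8, "wx": 0, "wy": 0, "wz": 0},
    {"jaw": -0.9, "tx": 0, "ty": 0, "tz": 0.6, "wx": 0, "wy": 0, "wz": 0},
    {"jaw": -0.9, "tx": 0, "ty": 0, "tz": 0.5, "wx": 0, "wy": 0, "wz": 0},
    {"jaw": -0.9, "tx": 0, "ty": 0, "tz": 0.4, "wx": 0, "wy": 0, "wz": 0},
    {"jaw": -0.9, "tx": 0, "ty": 0, "tz": 0.2, "wx": 0, "wy": 0, "wz": 0},
    {"jaw": -0.9, "tx": 0, "ty": 0, "tz": 0, "wx": 0, "wy": 0, "wz": 0},
    {"jaw": -0.9, "tx": 0, "ty": 0, "tz": 0, "wx": 0, "wy": 0, "wz": 0}
  ]
}}

```text
clock: 49.9
tcp_pos: [0.5992, -0.0403, 0.2219]
orientation: [0.0, 0.123, 0.992, -0.0]
wrist_force: [0.3, 0.6, -1.3]
finger_gap: 0.0102
```

Emit:
{"api": "carry_out", "payload": {
  "motion": [
    {"jaw": -0.9, "tx": 0, "ty": 0, "tz": 0.1, "wx": 0, "wy": 0, "wz": 0},
    {"jaw": -0.9, "tx": 0, "ty": 0, "tz": 0.05, "wx": 0, "wy": 0, "wz": 0},
    {"jaw": -0.9, "tx": 0, "ty": 0, "tz": 0, "wx": 0, "wy": 0, "wz": 0},
    {"jaw": -0.9, "tx": 0, "ty": 0, "tz": 0, "wx": 0, "wy": 0, "wz": 0}
  ]
}}

```text
clock: 50.4
tcp_pos: [0.5992, -0.0403, 0.2209]
orientation: [0.0, 0.123, 0.992, -0.0]
wrist_force: [-2.3, 0.7, 6.6]
finger_gap: 0.0106
```

On the rails at the original height. Release and rise.

Emit:
{"api": "carry_out", "payload": {
  "motion": [
    {"jaw": -0.6, "tx": 0, "ty": 0, "tz": 0, "wx": 0, "wy": 0, "wz": 0},
    {"jaw": -0.3, "tx": 0, "ty": 0, "tz": 0, "wx": 0, "wy": 0, "wz": 0},
    {"jaw": 0, "tx": 0, "ty": 0, "tz": 0, "wx": 0, "wy": 0, "wz": 0},
    {"jaw": 0, "tx": 0, "ty": 0, "tz": 0, "wx": 0, "wy": 0, "wz": 0},
    {"jaw": 0, "tx": 0, "ty": 0, "tz": -1, "wx": 0, "wy": 0, "wz": 0},
    {"jaw": 0, "tx": 0, "ty": 0, "tz": -2.5, "wx": 0, "wy": 0, "wz": 0},
    {"jaw": 0, "tx": 0, "ty": 0, "tz": -4, "wx": 0, "wy": 0, "wz": 0},
    {"jaw": 0, "tx": 0, "ty": 0, "tz": -4, "wx": 0, "wy": 0, "wz": 0},
    {"jaw": 0, "tx": 0, "ty": 0, "tz": -2, "wx": 0, "wy": 0, "wz": 0},
    {"jaw": 0, "tx": 0, "ty": 0, "tz": 0, "wx": 0, "wy": 0, "wz": 0},
    {"jaw": 0, "tx": 0, "ty": 0, "tz": 0, "wx": 0, "wy": 0, "wz": 0}
  ]
}}

```text
clock: 51.78
tcp_pos: [0.5987, -0.0403, 0.3545]
orientation: [-0.0, 0.123, 0.992, -0.0]
wrist_force: [0.4, -0.6, -0.4]
finger_gap: 0.0429
```

```bash
python3 - <<'E'
from h import *
im,cal=snap("w24")
cr=cv2.resize(im[0:310,195:445],None,fx=2.6,fy=1.9,interpolation=cv2.INTER_CUBIC)
ch=np.array([.5733,.0002,-.2482])
box=lambda x0,x1,y0,y1:[(x0,y0),(x0,y1),(x1,y1),(x1,y0)]
for L,z in ((box(-.027,.097,-.069,.003),.035),(box(.005,.065,-.039,-.027),.062),(box(.02,.05,-.04,.05),.028)):
    u=(proj("wrist",[np.r_[to_world(ch,m),z] for m in L],cal)-[195,0])*[2.6,1.9];cv2.polylines(cr,[u.round().astype(int)],True,(255,0,255),1)
cv2.imwrite("pics/c24.png",cr)
plan((.431,-.273,.33),86.9)
E
```

```text
now [ 0.5986 -0.0402  0.354 ] xang 165.91 shift now-axes cm [ 10.5888 -26.656    2.4228] shift goal-axes cm [-24.1482 -15.4809   2.3961] turn deg [-0.0891 -0.0883 79.0106]
```

View pics/c24.png

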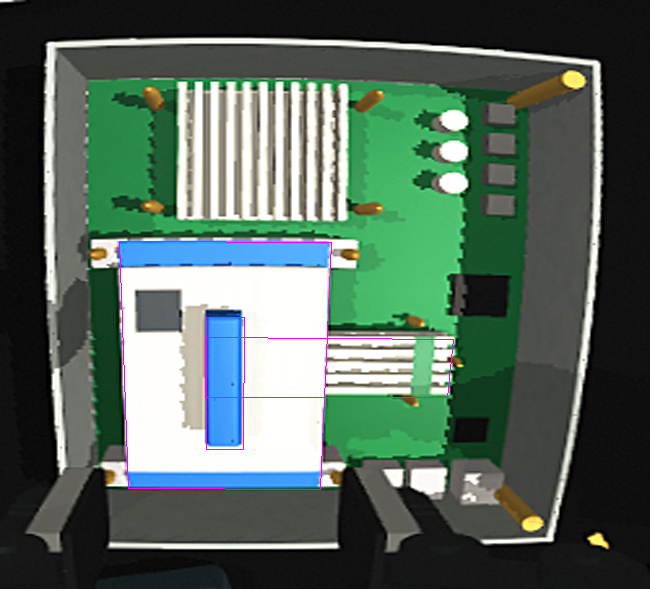

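Emit:
{"api": "carry_out", "payload": {
  "motion": [
    {"jaw": 0.65, "tx": 1.3, "ty": -3.3, "tz": 0, "wx": 0, "wy": 0, "wz": 0},
    {"jaw": 0.65, "tx": 1.86, "ty": -4.68, "tz": 0, "wx": 0, "wy": 0, "wz": 0},
    {"jaw": 0.65, "tx": 1.86, "ty": -4.68, "tz": 0, "wx": 0, "wy": 0, "wz": 0},
    {"jaw": 0.65, "tx": 1.86, "ty": -4.68, "tz": 0, "wx": 0, "wy": 0, "wz": 0},
    {"jaw": 0.65, "tx": 1.86, "ty": -4.68, "tz": 0, "wx": 0, "wy": 0, "wz": 0},
    {"jaw": 0.65, "tx": 1.86, "ty": -4.68, "tz": 0, "wx": 0, "wy": 0, "wz": 0},
    {"jaw": 0.65, "tx": 0, "ty": 0, "tz": 0, "wx": 0, "wy": 0, "wz": 10},
    {"jaw": 0.65, "tx": 0, "ty": 0, "tz": 0, "wx": 0, "wy": 0, "wz": 10},
    {"jaw": 0.65, "tx": 0, "ty": 0, "tz": 0, "wx": 0, "wy": 0, "wz": 10},
    {"jaw": 0.65, "tx": 0, "ty": 0, "tz": 0, "wx": 0, "wy": 0, "wz": 10},
    {"jaw": 0.65, "tx": 0, "ty": 0, "tz": 0, "wx": 0, "wy": 0, "wz": 10},
    {"jaw": 0.65, "tx": 0, "ty": 0, "tz": 0, "wx": 0, "wy": 0, "wz": 10},
    {"jaw": 0.65, "tx": 0, "ty": 0, "tz": 0, "wx": 0, "wy": 0, "wz": 10},
    {"jaw": 0.65, "tx": 0, "ty": 0, "tz": 0, "wx": 0, "wy": 0, "wz": 9},
    {"jaw": 0.65, "tx": 0, "ty": 0, "tz": 0, "wx": 0, "wy": 0, "wz": 0},
    {"jaw": 0.65, "tx": 0, "ty": 0, "tz": 0, "wx": 0, "wy": 0, "wz": 0}
  ]
}}

```text
clock: 53.82
tcp_pos: [0.4311, -0.2733, 0.3545]
orientation: [-0.001, 0.725, 0.689, -0.0]
wrist_force: [0.4, -0.1, -0.3]
finger_gap: 0.0702
```

```bash
python3 - <<'E'
from h import *
im,cal=snap("w25")
plan((.431,-.2735,.1752),86.93)
E
```

```text
now [ 0.4311 -0.2734  0.3547] xang 87.03 shift now-axes cm [-0.0208 -0.0003 17.9496] shift goal-axes cm [-0.0118 -0.0135 17.9496] turn deg [-0.0421 -0.029   0.1007]
```

View pics/w25.png

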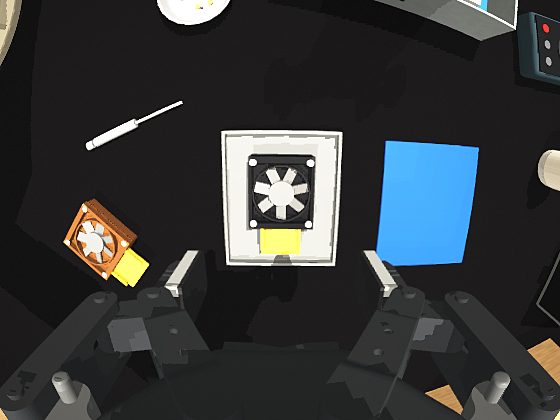

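Emit:
{"api": "carry_out", "payload": {
  "motion": [
    {"jaw": 0.65, "tx": 0, "ty": 0, "tz": 2, "wx": 0, "wy": 0, "wz": 0.1},
    {"jaw": 0.65, "tx": 0, "ty": 0, "tz": 3.5, "wx": 0, "wy": 0, "wz": 0},
    {"jaw": 0.65, "tx": 0, "ty": 0, "tz": 3.5, "wx": 0, "wy": 0, "wz": 0},
    {"jaw": 0.65, "tx": 0, "ty": 0, "tz": 2, "wx": 0, "wy": 0, "wz": 0},
    {"jaw": 0.65, "tx": 0, "ty": 0, "tz": 1, "wx": 0, "wy": 0, "wz": 0},
    {"jaw": 0.65, "tx": 0, "ty": 0, "tz": 0, "wx": 0, "wy": 0, "wz": 0},
    {"jaw": 0.65, "tx": 0, "ty": 0, "tz": 0, "wx": 0, "wy": 0, "wz": 0}
  ]
}}

```text
clock: 54.75
tcp_pos: [0.4317, -0.2738, 0.2361]
orientation: [0.001, 0.726, 0.687, 0.0]
wrist_force: [1.1, 0.3, 0.7]
finger_gap: 0.0702
```

```bash
python3 - <<'E'
from h import *
im,cal=snap("w26")
plan((.431,-.2735,.1752),86.93)
E
```

```text
now [ 0.4317 -0.2739  0.2362] xang 86.83 shift now-axes cm [ 0.0399 -0.0817  6.1033] shift goal-axes cm [ 0.0322 -0.0721  6.1035] turn deg [ 0.09    0.0729 -0.1012]
```

View pics/w26.png

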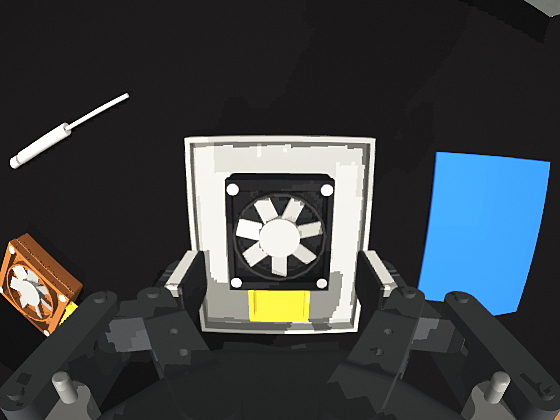

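Emit:
{"api": "carry_out", "payload": {
  "motion": [
    {"jaw": 0.65, "tx": 0.03, "ty": -0.07, "tz": 1.5, "wx": 0, "wy": 0, "wz": 0},
    {"jaw": 0.65, "tx": 0, "ty": 0, "tz": 1.5, "wx": 0, "wy": 0, "wz": 0},
    {"jaw": 0.65, "tx": 0, "ty": 0, "tz": 1.5, "wx": 0, "wy": 0, "wz": 0},
    {"jaw": 0.65, "tx": 0, "ty": 0, "tz": 1, "wx": 0, "wy": 0, "wz": 0},
    {"jaw": 0.65, "tx": 0, "ty": 0, "tz": 0.5, "wx": 0, "wy": 0, "wz": 0},
    {"jaw": 0.65, "tx": 0, "ty": 0, "tz": 0, "wx": 0, "wy": 0, "wz": 0},
    {"jaw": 0.65, "tx": 0, "ty": 0, "tz": 0, "wx": 0, "wy": 0, "wz": 0}
  ]
}}

```text
clock: 55.68
tcp_pos: [0.4308, -0.2733, 0.1756]
orientation: [0.0, 0.726, 0.687, 0.0]
wrist_force: [-1.1, -0.1, -0.1]
finger_gap: 0.0707
```

Emit:
{"api": "carry_out", "payload": {
  "motion": [
    {"jaw": 0.3, "tx": 0, "ty": 0, "tz": 0, "wx": 0, "wy": 0, "wz": 0},
    {"jaw": 0.3, "tx": 0, "ty": 0, "tz": 0, "wx": 0, "wy": 0, "wz": 0},
    {"jaw": 0.3, "tx": 0, "ty": 0, "tz": 0, "wx": 0, "wy": 0, "wz": 0},
    {"jaw": 0.3, "tx": 0, "ty": 0, "tz": 0, "wx": 0, "wy": 0, "wz": 0},
    {"jaw": 0.3, "tx": 0, "ty": 0, "tz": 0, "wx": 0, "wy": 0, "wz": 0}
  ],
  "force": 40
}}

```text
clock: 56.3
tcp_pos: [0.4309, -0.2734, 0.1759]
orientation: [0.001, 0.726, 0.687, 0.0]
wrist_force: [-0.1, 1.0, 5.9]
finger_gap: 0.0613
```

Emit:
{"api": "carry_out", "payload": {
  "motion": [
    {"jaw": 0.3, "tx": 0, "ty": 0, "tz": -0.5, "wx": 0, "wy": 0, "wz": 0},
    {"jaw": 0.3, "tx": 0, "ty": 0, "tz": -1, "wx": 0, "wy": 0, "wz": 0},
    {"jaw": 0.3, "tx": 0, "ty": 0, "tz": -2, "wx": 0, "wy": 0, "wz": 0},
    {"jaw": 0.3, "tx": 0, "ty": 0, "tz": -2.5, "wx": 0, "wy": 0, "wz": 0},
    {"jaw": 0.3, "tx": 0, "ty": 0, "tz": -2.5, "wx": 0, "wy": 0, "wz": 0},
    {"jaw": 0.3, "tx": 0, "ty": 0, "tz": -2.5, "wx": 0, "wy": 0, "wz": 0},
    {"jaw": 0.3, "tx": 0, "ty": 0, "tz": -2.5, "wx": 0, "wy": 0, "wz": 0},
    {"jaw": 0.3, "tx": 0, "ty": 0, "tz": -1.5, "wx": 0, "wy": 0, "wz": 0},
    {"jaw": 0.3, "tx": 0, "ty": 0, "tz": -0.5, "wx": 0, "wy": 0, "wz": 0},
    {"jaw": 0.3, "tx": 0, "ty": 0, "tz": 0, "wx": 0, "wy": 0, "wz": 0}
  ]
}}

```text
clock: 57.55
tcp_pos: [0.4305, -0.273, 0.3299]
orientation: [-0.0, 0.726, 0.687, -0.0]
wrist_force: [1.0, -0.2, -2.1]
finger_gap: 0.0613
```

```bash
python3 - <<'E'
from h import *
im,cal=snap("w27")
plan((.5003,-.0019,.33),165.85)
E
```

```text
now [ 0.4304 -0.273   0.3295] xang 86.81 shift now-axes cm [27.4531  5.4752 -0.0378] shift goal-axes cm [-0.1561 27.9934 -0.052 ] turn deg [ -0.0183  -0.0721 -79.0403]
```

View pics/w27.png

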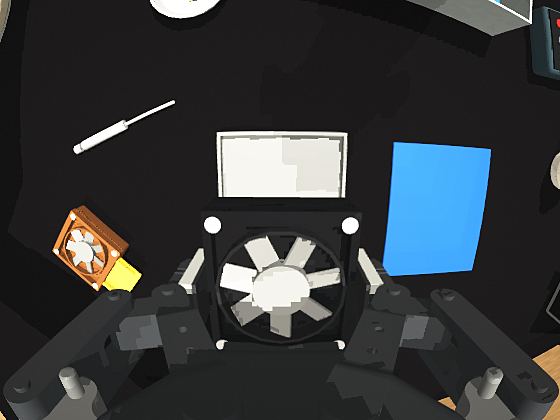

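Emit:
{"api": "carry_out", "payload": {
  "motion": [
    {"jaw": 0.3, "tx": 2, "ty": 0.4, "tz": 0, "wx": 0, "wy": 0, "wz": 0},
    {"jaw": 0.3, "tx": 4, "ty": 0.8, "tz": 0, "wx": 0, "wy": 0, "wz": 0},
    {"jaw": 0.3, "tx": 5, "ty": 1, "tz": 0, "wx": 0, "wy": 0, "wz": 0},
    {"jaw": 0.3, "tx": 5, "ty": 1, "tz": 0, "wx": 0, "wy": 0, "wz": 0},
    {"jaw": 0.3, "tx": 5, "ty": 1, "tz": 0, "wx": 0, "wy": 0, "wz": 0},
    {"jaw": 0.3, "tx": 4.3, "ty": 0.85, "tz": 0, "wx": 0, "wy": 0, "wz": 0},
    {"jaw": 0.3, "tx": 2.15, "ty": 0.43, "tz": 0, "wx": 0, "wy": 0, "wz": -4},
    {"jaw": 0.3, "tx": 0, "ty": 0, "tz": 0, "wx": 0, "wy": 0, "wz": -8},
    {"jaw": 0.3, "tx": 0, "ty": 0, "tz": 0, "wx": 0, "wy": 0, "wz": -9},
    {"jaw": 0.3, "tx": 0, "ty": 0, "tz": 0, "wx": 0, "wy": 0, "wz": -9},
    {"jaw": 0.3, "tx": 0, "ty": 0, "tz": 0, "wx": 0, "wy": 0, "wz": -9},
    {"jaw": 0.3, "tx": 0, "ty": 0, "tz": 0, "wx": 0, "wy": 0, "wz": -9},
    {"jaw": 0.3, "tx": 0, "ty": 0, "tz": 0, "wx": 0, "wy": 0, "wz": -9},
    {"jaw": 0.3, "tx": 0, "ty": 0, "tz": 0, "wx": 0, "wy": 0, "wz": -9},
    {"jaw": 0.3, "tx": 0, "ty": 0, "tz": 0, "wx": 0, "wy": 0, "wz": -9},
    {"jaw": 0.3, "tx": 0, "ty": 0, "tz": 0, "wx": 0, "wy": 0, "wz": -4},
    {"jaw": 0.3, "tx": 0, "ty": 0, "tz": 0, "wx": 0, "wy": 0, "wz": 0},
    {"jaw": 0.3, "tx": 0, "ty": 0, "tz": 0, "wx": 0, "wy": 0, "wz": 0}
  ]
}}

```text
clock: 59.85
tcp_pos: [0.5002, -0.0015, 0.3298]
orientation: [-0.0, 0.124, 0.992, 0.0]
wrist_force: [-0.4, -1.3, -1.0]
finger_gap: 0.0612
```

```bash
python3 - <<'E'
from h import *
im,cal=snap("w28")
plan((.5003,-.0019,.2049),165.85)
E
```

```text
now [ 0.5003 -0.0017  0.3299] xang 165.78 shift now-axes cm [-0.0089 -0.0192 12.5009] shift goal-axes cm [-0.0014 -0.0201 12.5009] turn deg [-0.0041 -0.0345 -0.0679]
```

View pics/w28.png

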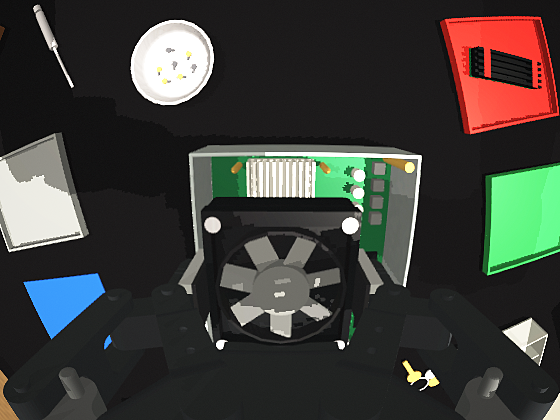

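Emit:
{"api": "carry_out", "payload": {
  "motion": [
    {"jaw": 0.3, "tx": 0, "ty": 0, "tz": 1, "wx": 0, "wy": 0, "wz": 0},
    {"jaw": 0.3, "tx": 0, "ty": 0, "tz": 2, "wx": 0, "wy": 0, "wz": 0},
    {"jaw": 0.3, "tx": 0, "ty": 0, "tz": 2.5, "wx": 0, "wy": 0, "wz": 0},
    {"jaw": 0.3, "tx": 0, "ty": 0, "tz": 2.5, "wx": 0, "wy": 0, "wz": 0},
    {"jaw": 0.3, "tx": 0, "ty": 0, "tz": 1.5, "wx": 0, "wy": 0, "wz": 0},
    {"jaw": 0.3, "tx": 0, "ty": 0, "tz": 0.7, "wx": 0, "wy": 0, "wz": 0},
    {"jaw": 0.3, "tx": 0, "ty": 0, "tz": 0.3, "wx": 0, "wy": 0, "wz": 0},
    {"jaw": 0.3, "tx": 0, "ty": 0, "tz": 0, "wx": 0, "wy": 0, "wz": 0},
    {"jaw": 0.3, "tx": 0, "ty": 0, "tz": 0, "wx": 0, "wy": 0, "wz": 0}
  ]
}}

```text
clock: 61.02
tcp_pos: [0.5009, -0.0022, 0.2259]
orientation: [0.001, 0.123, 0.992, -0.0]
wrist_force: [-0.0, 0.4, -1.2]
finger_gap: 0.0612
```

```bash
python3 - <<'E'
from h import *
im,cal=snap("w29")
plan((.5003,-.0019,.2049),165.85)
E
```

```text
now [ 0.5009 -0.0022  0.2258] xang 165.81 shift now-axes cm [0.0649 0.0107 2.0919] shift goal-axes cm [0.0622 0.0108 2.092 ] turn deg [ 0.0017  0.0755 -0.0366]
```

View pics/w29.png

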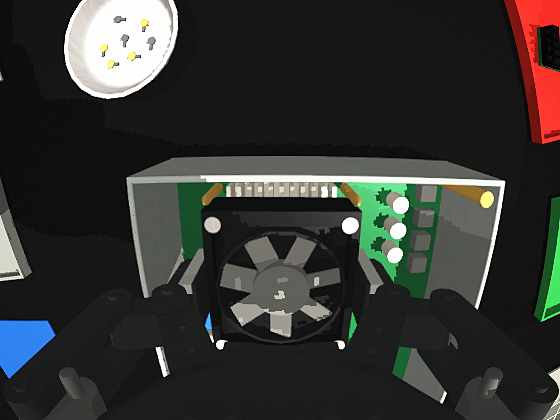

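The pins at (210,195) and (350,195) lie symmetrically about the fan. Lowering.

Emit:
{"api": "carry_out", "payload": {
  "motion": [
    {"jaw": 0.3, "tx": 0.05, "ty": 0.01, "tz": 0.7, "wx": 0, "wy": 0, "wz": 0},
    {"jaw": 0.3, "tx": 0, "ty": 0, "tz": 0.6, "wx": 0, "wy": 0, "wz": 0},
    {"jaw": 0.3, "tx": 0, "ty": 0, "tz": 0.4, "wx": 0, "wy": 0, "wz": 0},
    {"jaw": 0.3, "tx": 0, "ty": 0, "tz": 0.2, "wx": 0, "wy": 0, "wz": 0},
    {"jaw": 0.3, "tx": 0, "ty": 0, "tz": 0.1, "wx": 0, "wy": 0, "wz": 0},
    {"jaw": 0.3, "tx": 0, "ty": 0, "tz": 0, "wx": 0, "wy": 0, "wz": 0},
    {"jaw": 0.3, "tx": 0, "ty": 0, "tz": 0, "wx": 0, "wy": 0, "wz": 0}
  ]
}}

```text
clock: 61.95
tcp_pos: [0.5002, -0.0019, 0.2053]
orientation: [0.0, 0.123, 0.992, -0.0]
wrist_force: [0.5, 0.4, -1.2]
finger_gap: 0.0612
```

Emit:
{"api": "carry_out", "payload": {
  "motion": [
    {"jaw": 0.3, "tx": 0, "ty": 0, "tz": 0.1, "wx": 0, "wy": 0, "wz": 0},
    {"jaw": 0.3, "tx": 0, "ty": 0, "tz": 0, "wx": 0, "wy": 0, "wz": 0},
    {"jaw": 0.3, "tx": 0, "ty": 0, "tz": 0, "wx": 0, "wy": 0, "wz": 0}
  ]
}}

```text
clock: 62.32
tcp_pos: [0.5002, -0.0019, 0.205]
orientation: [0.0, 0.123, 0.992, -0.0]
wrist_force: [-1.2, -0.1, 4.6]
finger_gap: 0.0615
```

Seated contact. Release and rise.

Emit:
{"api": "carry_out", "payload": {
  "motion": [
    {"jaw": 0.55, "tx": 0, "ty": 0, "tz": 0, "wx": 0, "wy": 0, "wz": 0},
    {"jaw": 0.65, "tx": 0, "ty": 0, "tz": 0, "wx": 0, "wy": 0, "wz": 0},
    {"jaw": 0.75, "tx": 0, "ty": 0, "tz": 0, "wx": 0, "wy": 0, "wz": 0},
    {"jaw": 0.75, "tx": 0, "ty": 0, "tz": 0, "wx": 0, "wy": 0, "wz": 0},
    {"jaw": 0.75, "tx": 0, "ty": 0, "tz": -1, "wx": 0, "wy": 0, "wz": 0},
    {"jaw": 0.75, "tx": 0, "ty": 0, "tz": -2.5, "wx": 0, "wy": 0, "wz": 0},
    {"jaw": 0.75, "tx": 0, "ty": 0, "tz": -4, "wx": 0, "wy": 0, "wz": 0},
    {"jaw": 0.75, "tx": -3, "ty": 0, "tz": -4, "wx": 0, "wy": 0, "wz": 0},
    {"jaw": 0.75, "tx": -4, "ty": 0, "tz": -4, "wx": 0, "wy": 0, "wz": 0},
    {"jaw": 0.75, "tx": -4, "ty": 0, "tz": -4, "wx": 0, "wy": 0, "wz": 0},
    {"jaw": 0.75, "tx": 0, "ty": 0, "tz": 0, "wx": 0, "wy": 0, "wz": 0},
    {"jaw": 0.75, "tx": 0, "ty": 0, "tz": 0, "wx": 0, "wy": 0, "wz": 0}
  ]
}}

```text
clock: 63.82
tcp_pos: [0.6062, -0.0287, 0.3988]
orientation: [-0.001, 0.123, 0.992, 0.0]
wrist_force: [-0.4, 0.1, -0.5]
finger_gap: 0.0752
```

```bash
python3 - <<'E'
from h import *
im,cal=snap("w30")
cr=cv2.resize(im[0:260,180:420],None,fx=2.8,fy=2.2,interpolation=cv2.INTER_CUBIC)
ch=np.array([.5733,.0002,-.2482])
box=lambda x0,x1,y0,y1:[(x0,y0),(x0,y1),(x1,y1),(x1,y0)]
for L,z in ((box(-.105,-.035,-.051,.011),.057),(box(-.035,-.005,-.04,.0),.049),(box(-.027,.097,-.069,.003),.035),(box(.005,.065,-.039,-.027),.062),(box(.02,.05,-.04,.05),.028)):
    u=(proj("wrist",[np.r_[to_world(ch,m),z] for m in L],cal)-[180,0])*[2.8,2.2];cv2.polylines(cr,[u.round().astype(int)],True,(255,0,255),1)
cv2.imwrite("pics/c30.png",cr)
cv2.imwrite("pics/s30.png",eyes.read_camera("scene"))
s=get_state();print(s["clock"],s["wrist_force"],s["tcp_pos"])
E
```

```text
63.925 [ 0.5221 -0.292   0.3629] [ 0.6055 -0.0285  0.3979]
```

View pics/c30.png

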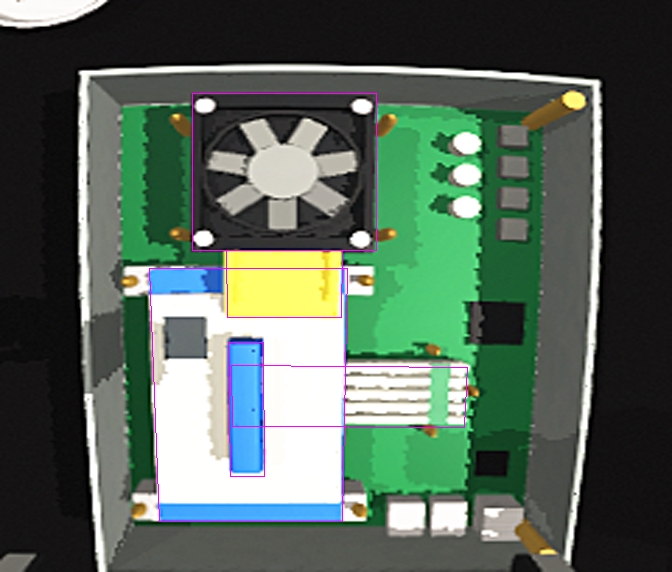

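View pics/s30.png

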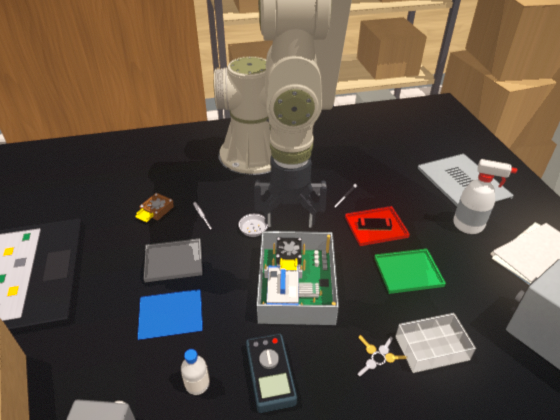

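```bash
python3 -c "
from workcell import env;print(env.hand_in())"
```

```text
the job is handed in; nothing more can be done
None
```

The whole job is done and handed in at about 64 s of the 141 s allowed; the hand-in reports no verdict. The order was:
1. Fan out to the grey tray.
2. Caddy out to the blue mat.
3. Black module into the red tray.
4. Silver module into the seat.
5. Caddy back on its rails.
6. Fan back on its heat sink, with the yellow tongue over the caddy's end.

Last checks:
- **Seats:** an overlay of the seated model on the final wrist picture matched the fan, tongue and caddy to about 1 mm. The silver module sits about 1 to 1.5 mm off in x, within the 8 mm allowed. I checked heights only by touch-down: the caddy and fan touched within about 0.5 mm of their pick-up heights, and the silver module at its computed seat height.
- **Black module:** it lies flat near the centre of the red tray in the scene picture.
- **Gripper:** it was clear and open, with wrist force near zero.

The top camera placed the chassis about 3 mm off in y from the wrist camera. I used the wrist value because it matched the parts better. No check failed.

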